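Trial stroke of a stud press, turned over by hand

TASK

The press is switched off and is to be turned over by hand for one trial stroke. Slide the wooden rail gently along its guide into the press until you feel it butt against the depth stop, then grip the flywheel by its rim and pull its top over towards the feed side, hand over hand, through exactly one revolution, until its red mark is back at the white pointer: the ram sets the brass stud down to its head and stands at the top again. Let go with the rail still in place, and leave the other things on the bench alone.

Things in the scene. Friction and masses are not known exactly. Their poses are not given: they have to be found in the camera images.
- press: Fixed bench stud press, a grey-green C-frame; origin on the bench, z up, x = feed direction into the throat, y = left of it. In its frame (mm): feed table x -280..20, y -50..50, top at z 60; two fences on it, x -210..-60, 12 high, 44 apart about y 0; head x -70..150, y -50..50, z 142..222; dark guard and motor on its left and rear, top at z 230.
- hub (a point): Centre of the flywheel (fixed; x -30, y -125, z 178 mm in the press's frame, with its axes; the wheel's axis is y). Dark steel wheel, upright beside the head: radius 105 mm, plain rim 22 deep (radius 83 to 105), 24 thick along the axis, flat sides, five spokes 11 thick, no handle. The rim stands 63 mm clear of the head.
- flywheel (a joint): Flywheel angle (rad): 0 = red mark at the pointer, ram at the top; grows as the wheel's top moves to the feed side (press -x); 6.283 after one revolution = one stroke, lowest at 3.14. Starts within 0.1 of 0, cannot go back beyond -0.4. Stays where it is left; friction about 3 N at the rim, up to 12 N while the ram drives the stud.
- mark (a point): Red mark across the rim of the flywheel, at its outer radius, mid-thickness; it turns with the wheel.
- pointer (a point): Tip of the small white pointer (flat bar 50 x 10 mm) fixed to the press, beside the rim, between it and the head, on the feed side at the height of the axis. The red mark stands at it at the start and after one revolution.
- rail_mid (a point): Centre of the reddish wooden rail that lies on the feed table between the fences: 180 long (along its x), 40 wide, 30 high, 0.16 kg, a lap notch across its top. x points to its leading end (into the press), z up. It has to slide 30 to 80 mm along its x to reach the stop.
- rail_tail (a point): Middle of the rail's rear end face (the face to push on), 40 wide and 30 high, 90 mm behind the rail's centre, 15 mm above the feed table.
- stud (a joint): Depth of the brass stud (head 18 mm across, 45 mm ahead of the rail's centre) in the rail, m: 0 = 12 mm proud, 0.012 = down to its head. Only the ram can drive it.
- stop_holder: Steel block in the throat behind the ram, fixed to the press, that clamps the rod of the depth stop; origin at its centre. The rod's 22 mm brass pad stands out of it to the feed side, at the rail's height, by a length that is set differently each time (16 mm of range) and is not measured: feel for it.
- hammer: Hammer lying on the bench, about 190 long; origin under its middle. A bystander.
- pliers: Pliers with orange grips lying on the bench, 150 long; origin under its middle. A bystander.
- square: Try square lying on the bench, wooden stock and steel blade 120 long; origin under the stock. A bystander.
- done_rail: A finished rail, 180 x 40 x 30, lying on the bench; origin under its middle. A bystander.
- glue: Yellow glue bottle standing on the bench, 48 across and 120 high; origin under its middle. A bystander.
- dish: White dish of brass studs, 90 across and 22 high; origin under its middle. A bystander.

How it is judged:
By the outcome, as a careful person would: the job done as asked, in the order asked, and still so for the second after the job is handed in, with the robot touching nothing.
It also fails if it takes over 72 s, if anything falls off the work surface, if the arm or the gripper's body presses on something with over 40 N, if the wrist force passes 120 N, or if a joint passes its speed limit or range.

ROBOT

A 7-joint arm with a two-finger parallel gripper is mounted at the origin on the work surface. World frame = base frame: x ahead of the robot, y to its left, z up, the work surface at z = 0. Lengths are in m, angles in rad, forces in N, time in s.
With the tool pointing down it reaches from about 0.4 to 0.85 m from the base axis. Payload 10.4 kg.
Tool frame: the origin (TCP) lies between the finger pads; the fingertips stand 17 mm ahead of it and the grasp point (between the pads) lies 2 mm behind it; x points along the fingers, y is the direction in which the jaws open and shut, and the axes are right-handed (so a half turn about x gives the same grasp; the last joint's range is limited). The gripper opens to 87 mm and grips with 3 to 60 N. Pads are 19 mm wide; open, the fingers measure 117 mm over their backs; the gripper's body (75 mm by 190 mm) begins 51 mm behind the grasp point.
Start: joints at [1.082, 0.332, -0.065, 1.46, 0.022, 1.35, -0.088], TCP at [0.281, -0.558, 0.215] pointing down, gripper open.
Joint ranges: [-2.6, 2.6], [-0.5, 2.12], [-1.47, 1.34], [0.16, 2.42], [-1.27, 4.41], [0.06, 2.06], [-2.6, 2.6]. Speed limits (rad/s): [2.22, 2.22, 2.79, 2.79, 3.14, 3.14, 3.14].

INTERFACE

Orientations are given as a unit quaternion [x, y, z, w].
In Python, from bench import r, optics, close_job gives the robot as it stands.
- The arm moves only by the shell command python3 -m inch 'ROWS' [OPENING] [FORCE]. ROWS is JSON, a list of rows, each an object with "translation": the shift along the tool's x, y, z in cm, a list of three; "spin": the turn about the tool's x in degrees. In form: [{"translation": [tx, ty, tz], "spin": spin}, ...]. A call has 1 to 20 rows; each row shifts and turns the pose as measured when the row begins, along the tool's axes as they then stand; what a row does not reach is not made up. A row lasts 1/8 s, in which the tool goes at most 62.5 mm and 10.7 degrees, less where a joint would pass 70% of its speed; a pose out of reach is approached as far as the arm can. A call is refused whole if a number of a shift passes 6.25 or a number of a turn 10.7, either way. A call with a gripper value outside its range is refused whole. OPENING is the closure, from 0 (fully open) to 1 (shut), set as the call begins (- or left out, the last holds). The fingers move at their own pace and stop on an object; FORCE is the grip in N (left out, the last holds). Time passes only in rows, so rows that do not move let the fingers close. It gives the time, the measured TCP pose, the force and the opening at its end, in the units of the state.
- r.read_state(): the state, without advancing time (a new reading comes with each control period).
- optics.camera(name): name is "scene" or "top" or "wrist"; returns the picture (420x560x3 uint8, red, green, blue); there is no depth.
- optics.camera_model(name): a dict with "camera_matrix" (3x3 intrinsics, pixels), "world_from_camera" (4x4, takes a point from camera to world coordinates); the wrist camera has in their place "tool_from_camera" (4x4, takes a point from camera to tool coordinates, whose origin is the TCP and whose axes are the tool frame's). Camera axes: x right, y down, z forward; pixel columns grow to the right and rows downward; lengths in m; the calibration is good to about 2 mm. The wrist camera is an equidistant fisheye: a pixel r from the principal point sees the ray r / f radians off the axis. A picture is of the moment at which its call begins: read the wrist's pose just before it. camera_model takes no time and is no camera call.
- close_job(): hands the job in, once; it reports no verdict.
The state is a dict: "time": time; "joint_positions": joint angles; "joint_vel": joint speeds; "joint_torque": joint torques, N m; "ee_pos": TCP position; "eef_rot": TCP orientation; "ft_force": force on the tool from outside, world axes, zero at the start; "torque": the same for the moment, N m; "width": finger opening in m.
Only numpy, scipy, OpenCV 4.12 (cv2) and the standard library are available. Lean on these libraries where they do the work, as an engineer would, in place of code of your own. Each camera call takes 0.05 s, during which the arm holds its last target.

## Working session

There is one attempt and no reset: what is moved stays moved. The work goes in short steps, Python scripts to look and compute and a shell command to move; the robot and the scene stay as the last step left them, time stands still between calls to the robot, and variables do not carry over. Pictures are saved under pics/ and viewed, and the job is handed in when it is done.

```bash
ls; mkdir -p pics; python3 - <<'E'
from bench import r, optics, close_job
import cv2, numpy as np
np.set_printoptions(precision=4,suppress=True)
s=r.read_state()
for k,v in s.items(): print(k,v)
for n in ["scene","top","wrist"]:
    im=optics.camera(n); cv2.imwrite(f"pics/{n}0.png",im[:,:,::-1])
    m=optics.camera_model(n)
    for k,v in m.items(): print(n,k,np.array(v).tolist() if not isinstance(v,str) else v)
E
```

```text
pics
time 0.0
joint_positions [ 1.0824  0.3329 -0.0647  1.4609  0.0216  1.3499 -0.0885]
joint_vel [ 0.0013  0.0004 -0.0017  0.0006  0.0006  0.0002  0.0018]
joint_torque [  0.0003 -62.3258   0.0251 -38.9888  -0.0612   0.0399   0.0001]
ee_pos [ 0.2806 -0.5581  0.2147]
eef_rot [-0.6879 -0.1637  0.6881 -0.1627]
ft_force [ 1.182  -0.1563 -0.5981]
torque [-0.029  -0.0043 -0.0074]
width 0.08715609577828869
scene camera_matrix [[403.80059926777454, 0.0, 284.73164722321786], [0.0, 403.80059926777454, 209.68811929270632], [0.0, 0.0, 1.0]]
scene world_from_camera [[0.5068647774725847, 0.5538796698496002, -0.6605341843424648, 1.4536430067510093], [0.8617430735389634, -0.3451863454228516, 0.371813477621827, -0.49854596198462797], [-0.022067454889230318, -0.7576699137889229, -0.6522647692262691, 1.053201102132648], [0.0, 0.0, 0.0, 1.0]]
top camera_matrix [[490.6538462605915, 0.0, 280.4995932063717], [0.0, 490.6538462605915, 210.71812441222758], [0.0, 0.0, 1.0]]
top world_from_camera [[-0.012224589997042637, -0.9874207376617187, 0.1576415117759015, 0.2631237025236675], [-0.9999031581265584, 0.011022842371648738, -0.008495370185277096, 0.03200554990807913], [0.006650847159521502, -0.15773009789395706, -0.9874598637162036, 1.8207600356693776], [0.0, 0.0, 0.0, 1.0]]
wrist camera_matrix [[325.19226210127806, 0.0, 283.118643272155], [0.0, 325.19226210127806, 213.6685843135646], [0.0, 0.0, 1.0]]
wrist tool_from_camera [[-5.898955408939225e-05, -0.2772019361198115, 0.9608116793272532, -0.17028643024341947], [0.9999999960396381, -8.038096315682582e-05, 3.8204984422395606e-05, -0.00036123377004793067], [6.664047254521429e-05, 0.9608116777757879, 0.2772019397636292, -0.07605145900972622], [0.0, 0.0, 0.0, 1.0]]
```

View pics/scene0.png

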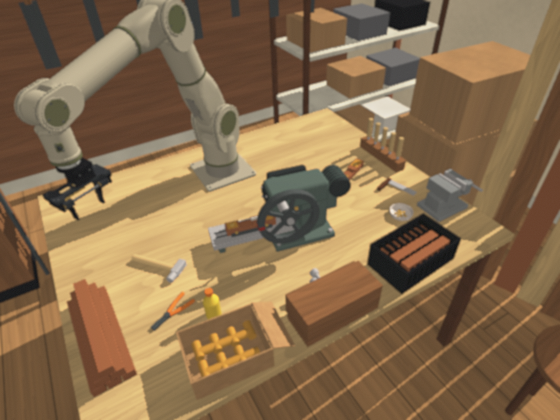

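View pics/top0.png

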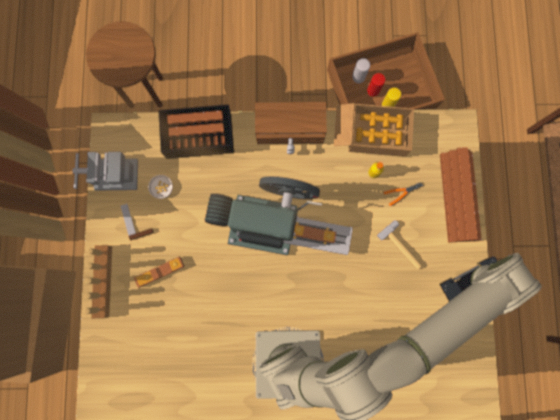

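View pics/wrist0.png

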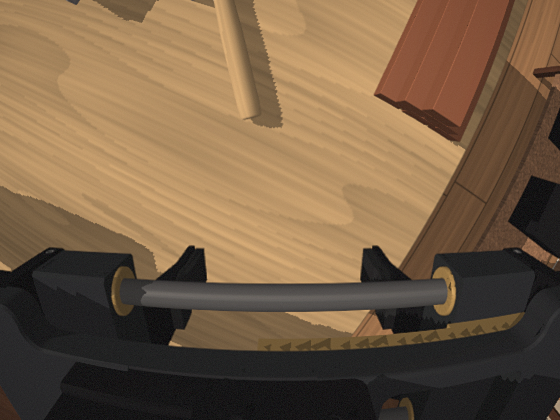

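```bash
cat > h.py <<'E'
from bench import r, optics, close_job
import cv2, numpy as np
from scipy.spatial.transform import Rotation as R
np.set_printoptions(precision=4,suppress=True)
def toolT(s=None):
    s=s or r.read_state(); T=np.eye(4); T[:3,:3]=R.from_quat(s["eef_rot"]).as_matrix(); T[:3,3]=s["ee_pos"]; return T
def ray(n,uv,T=None):
    m=optics.camera_model(n); K=np.array(m["camera_matrix"])
    x=(uv[0]-K[0,2])/K[0,0]; y=(uv[1]-K[1,2])/K[1,1]
    if n=="wrist":
        W=T@np.array(m["tool_from_camera"]); a=np.hypot(x,y); d=np.array([x/a*np.sin(a),y/a*np.sin(a),np.cos(a)]) if a>1e-9 else np.array([0,0,1.])
    else:
        W=np.array(m["world_from_camera"]); d=np.array([x,y,1.])
    d=W[:3,:3]@d; return W[:3,3],d/np.linalg.norm(d)
def onz(n,uv,z,T=None):
    o,d=ray(n,uv,T); return o+d*(z-o[2])/d[2]
def proj(n,p,T=None):
    m=optics.camera_model(n); K=np.array(m["camera_matrix"])
    W=T@np.array(m["tool_from_camera"]) if n=="wrist" else np.array(m["world_from_camera"])
    c=np.linalg.inv(W)@np.r_[p,1]
    if n=="wrist":
        a=np.arctan2(np.hypot(c[0],c[1]),c[2]); f=a/np.hypot(c[0],c[1]); x,y=c[0]*f,c[1]*f
    else: x,y=c[0]/c[2],c[1]/c[2]
    return np.array([K[0,0]*x+K[0,2],K[1,1]*y+K[1,2]])
def crop(n,x0,y0,x1,y1,k,out,im=None):
    im=optics.camera(n) if im is None else im
    c=cv2.resize(im[y0:y1,x0:x1],None,fx=k,fy=k,interpolation=cv2.INTER_CUBIC); cv2.imwrite(out,c[:,:,::-1]); return im
E
python3 - <<'E'
from h import *
print(toolT())
a=cv2.imread("pics/top0.png")[:,:,::-1]; crop("top",195,165,365,265,4.5,"pics/topc.png",a)
b=cv2.imread("pics/scene0.png")[:,:,::-1]; crop("scene",200,155,355,260,5,"pics/scenec.png",b)
E
```

```text
[[-0.0005  0.4491 -0.8935  0.2806]
 [ 0.001  -0.8935 -0.4491 -0.5581]
 [-1.     -0.0011  0.      0.2148]
 [ 0.      0.      0.      1.    ]]
```

View pics/topc.png

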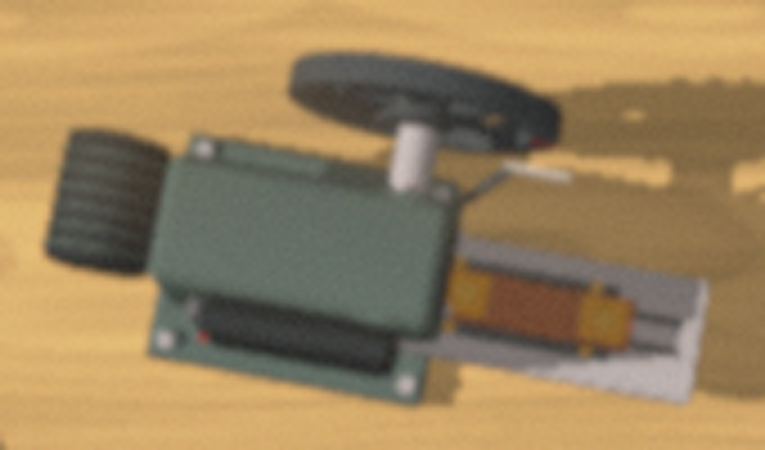

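View pics/scenec.png

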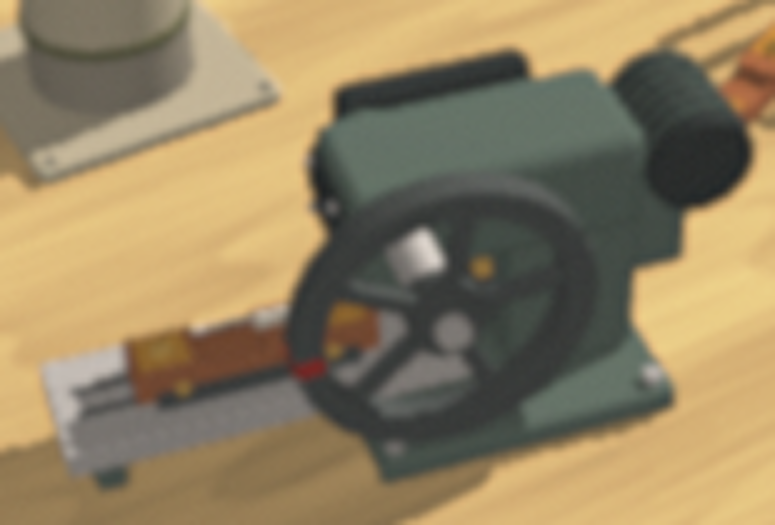

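```bash
python3 - <<'E'
from h import *
P=[(-280,-50,60,705,283),(-280,50,60,688,403),(-70,-50,222,457,187),(-70,50,222,438,335),(150,-50,222,172,162),(150,50,222,152,285)]
A=[];B=[]
for x,y,z,u,v in P:
    w=onz("top",(195+u/4.5-.4,165+v/4.5-.4),z/1000); A.append([x/1000,y/1000]);B.append(w[:2])
A=np.array(A);B=np.array(B);a=A-A.mean(0);b=B-B.mean(0)
U,S,V=np.linalg.svd(a.T@b);Rm=V.T@U.T
t=B.mean(0)-Rm@A.mean(0);print(Rm,t,np.degrees(np.arctan2(Rm[1,0],Rm[0,0])));print((B-(A@Rm.T+t))*1000)
for p in [(-30,-125),(-135,-125),(-220,0)]: print(p,Rm@np.array(p)/1000+t)
ring=[np.r_[Rm@[-.03+.105*np.sin(q),-.137]+t,.178+.105*np.cos(q)] for q in np.linspace(0,6.28,13)]
for p in ring: print(((proj("scene",p)-[200,155]+.4)*5).round(0),end=' ')
E
```

```text
[[ 0.1805 -0.9836]
 [ 0.9836  0.1805]] [0.485  0.0412] 79.60293077344397
[[-3.759   4.7981]
 [-1.5474  3.685 ]
 [11.4721  2.9749]
 [ 0.9202  0.6203]
 [-7.2657 -4.1567]
 [ 0.1798 -7.9216]]
(-30, -125) [ 0.6026 -0.0109]
(-135, -125) [ 0.5836 -0.1141]
(-220, 0) [ 0.4453 -0.1752]
[442. 196.] [521. 194.] [576. 227.] [594. 284.] [572. 347.] [519. 403.] [447. 437.] [374. 443.] [316. 417.] [290. 364.] [305. 296.] [361. 234.] [441. 196.]
```

```bash
python3 -m inch '[{"translation":[-0.8,0,0],"spin":-10.6},{"translation":[-0.8,0,0],"spin":-10.6},{"translation":[-0.8,0,0],"spin":-10.6},{"translation":[-0.8,0,0],"spin":-10.6},{"translation":[-0.8,0,0],"spin":-10.6}]' 1 20; python3 -c "
from h import *
T=toolT();print(T);print(np.linalg.inv(T)@[.435,-.24,.25,1]*100)"
```

```text
time: 0.78
ee_pos: [0.2801, -0.557, 0.2533]
eef_rot: [0.54, 0.46, -0.539, 0.455]
ft_force: [0.5, 0.4, -0.2]
width: 0.045
[[-0.0031  0.9866 -0.163   0.2801]
 [ 0.0052 -0.163  -0.9866 -0.557 ]
 [-1.     -0.0039 -0.0046  0.2533]
 [ 0.      0.      0.      1.    ]]
[  0.4501  10.1167 -33.8018 100.    ]
```

```bash
python3 -m inch '[{"translation":[0,1.6,-5],"spin":-1},{"translation":[0,1.6,-5.4],"spin":0},{"translation":[0,1.6,-5.4],"spin":0},{"translation":[0,1.6,-5.4],"spin":0},{"translation":[0,1.6,-5.4],"spin":0},{"translation":[0,1.6,-5.4],"spin":0},{"translation":[0,0.5,-2],"spin":0},{"translation":[0,0,0],"spin":0}]'; python3 - <<'E'
from h import *
T=toolT();print(T)
im=crop("wrist",0,0,560,420,1.4,"pics/w1.png"); np.save("w1.npy",im); np.save("w1T.npy",T)
E
```

```text
time: 1.78
ee_pos: [0.4325, -0.2254, 0.253]
eef_rot: [-0.534, -0.465, 0.534, -0.461]
ft_force: [-0.3, -1.3, 0.0]
width: 0.0008
[[-0.0045  0.9898 -0.1422  0.4325]
 [ 0.0049 -0.1422 -0.9898 -0.2254]
 [-1.     -0.0052 -0.0043  0.253 ]
 [ 0.      0.      0.      1.    ]]
```

View pics/w1.png

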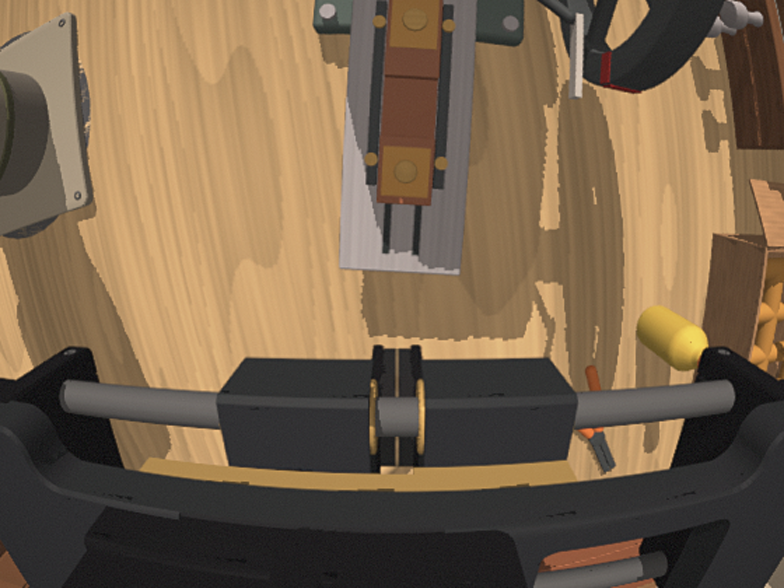

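```bash
python3 - <<'E'
from h import *
T=np.load("w1T.npy")
f=lambda u,v,z: onz("wrist",(u/1.4,v/1.4),z,T)
P=[(340,268,.06),(459,273,.06),(377,200,.09),(431,205,.09),(349,145,.06),(467,150,.06),(404,172,.09),(415,20,.09),(606,68,.178),(576,97,.178)]
for p in P: print(p,f(*p))
a,b=f(340,268,.06),f(459,273,.06);print(np.linalg.norm(a-b),np.degrees(np.arctan2(*(b-a)[:2][::-1])))
E
```

```text
(340, 268, 0.06) [ 0.3853 -0.2198  0.06  ]
(459, 273, 0.06) [ 0.4815 -0.2377  0.06  ]
(377, 200, 0.09) [ 0.4254 -0.1678  0.09  ]
(431, 205, 0.09) [ 0.4639 -0.177   0.09  ]
(349, 145, 0.06) [ 0.4083 -0.1223  0.06  ]
(467, 150, 0.06) [ 0.5001 -0.1391  0.06  ]
(404, 172, 0.09) [ 0.4478 -0.1503  0.09  ]
(415, 20, 0.09) [ 0.4723 -0.0368  0.09  ]
(606, 68, 0.178) [ 0.5704 -0.101   0.178 ]
(576, 97, 0.178) [ 0.5484 -0.1179  0.178 ]
0.0978100576187375 -10.552327423217992
```

```bash
python3 -m inch '[{"translation":[3.5,0.2,-1.2],"spin":2.3},{"translation":[4.5,0,-1.2],"spin":0},{"translation":[4.5,0,0],"spin":0},{"translation":[3,0,0],"spin":0},{"translation":[0.6,0,0],"spin":0},{"translation":[0,0,0],"spin":0}]'; python3 - <<'E'
from h import *
T=toolT();print(T)
print((np.linalg.inv(T)@[.4447,-.1724,.093,1])*100, r.read_state()["ft_force"])
im=crop("wrist",0,0,560,420,1.4,"pics/w2.png")
E
```

```text
time: 2.58
ee_pos: [0.4343, -0.2119, 0.088]
eef_rot: [-0.547, -0.45, 0.548, -0.446]
ft_force: [0.2, -0.5, 1.2]
width: 0.0006
[[-0.0045  0.9802 -0.1979  0.4343]
 [ 0.0026 -0.1979 -0.9802 -0.2119]
 [-1.     -0.0049 -0.0016  0.088 ]
 [ 0.      0.      0.      1.    ]]
[ -0.492    0.2309  -4.0785 100.    ] [ 0.1986 -0.5454  1.1956]
```

View pics/w2.png

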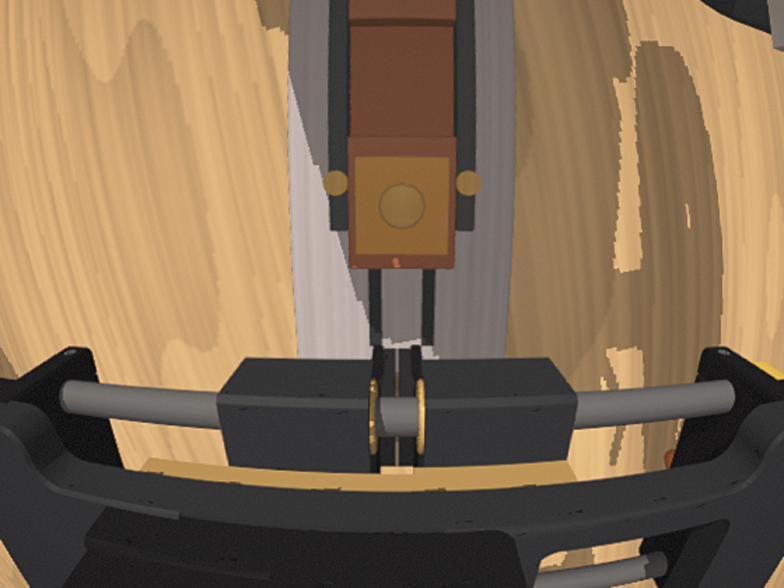

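```bash
python3 -m inch '[{"translation":[-0.5,0.2,-0.8],"spin":0},{"translation":[0,0,-0.8],"spin":-0.5},{"translation":[0,0,-0.4],"spin":0},{"translation":[0,0,-0.4],"spin":0},{"translation":[0,0,-0.4],"spin":0},{"translation":[0,0,-0.4],"spin":0},{"translation":[0,0,-0.4],"spin":0},{"translation":[0,0,-0.4],"spin":0},{"translation":[0,0,-0.4],"spin":0},{"translation":[0,0,-0.4],"spin":0},{"translation":[0,0,-0.4],"spin":0}]'; python3 - <<'E'
from h import *
T=toolT();print(T)
print((np.linalg.inv(T)@[.4447,-.1724,.093,1])*100, r.read_state()["ft_force"])
im=crop("wrist",0,0,560,420,1.4,"pics/w3.png")
E
```

```text
time: 4.0
ee_pos: [0.4489, -0.1586, 0.0966]
eef_rot: [-0.545, -0.45, 0.545, -0.45]
ft_force: [-0.1, 0.4, 0.8]
width: 0.0008
[[ 0.0001  0.982  -0.1888  0.4489]
 [-0.0003 -0.1888 -0.982  -0.1586]
 [-1.      0.0001  0.0002  0.0966]
 [ 0.      0.      0.      1.    ]]
[  0.3627  -0.1568   1.4314 100.    ] [-0.1451  0.4057  0.7513]
```

View pics/w3.png

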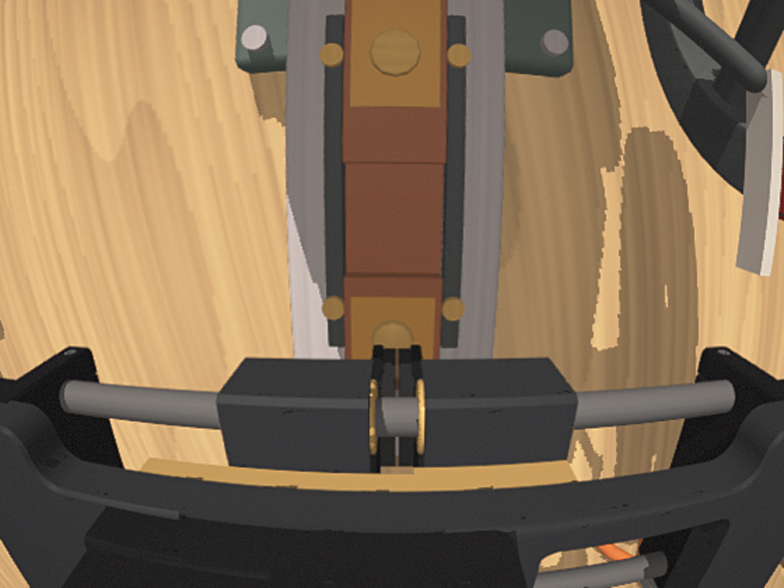

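```bash
python3 - <<'E'
from h import *
T=toolT();R0=T
for p in [(393,340),(395,52)]:
    w=onz("wrist",(p[0]/1.4,p[1]/1.4),.09,T); d=w[:2]-[.4845,.045]; print(w, d@[.1822,.9833],d@[-.9833,.1822])
d=T[:2,3]-[.4845,.045];print(d@[.1822,.9833],d@[-.9833,.1822])
E
python3 -m inch '[{"translation":[0,0,-0.4],"spin":0},{"translation":[0,0,-0.4],"spin":0},{"translation":[0,0,-0.3],"spin":0},{"translation":[0,0,-0.3],"spin":0}]'
```

```text
[ 0.449  -0.1504  0.09  ] -0.1985628877096823 -0.0007319784865869525
[ 0.4718 -0.0364  0.09  ] -0.08237008547808389 -0.0023320955337679024
-0.2060920031404944 -0.0021843578642707293
time: 4.55
ee_pos: [0.4518, -0.1435, 0.0966]
eef_rot: [-0.545, -0.45, 0.545, -0.45]
ft_force: [-0.3, 0.1, 0.5]
width: 0.0005
```

```bash
python3 - <<'E'
from h import *
T=toolT()
for q in [(.017,0,0),(.017,0,-.01),(.017,0,.01),(0,0,-.01),(-.002,0,0)]:
    print(q,proj("wrist",(T@np.r_[q,1])[:3],T)*1.4)
im=crop("wrist",0,0,560,420,1.4,"pics/w4.png"); print(r.read_state()["ft_force"])
crop("scene",180,130,355,260,4.5,"pics/s4.png")
E
```

```text
(0.017, 0, 0) [396.6071 347.3573]
(0.017, 0, -0.01) [396.6096 326.1211]
(0.017, 0, 0.01) [396.6043 367.8173]
(0, 0, -0.01) [396.5985 340.2424]
(-0.002, 0, 0) [396.5943 365.0097]
[-0.2246  0.6054  0.1017]
```

View pics/w4.png

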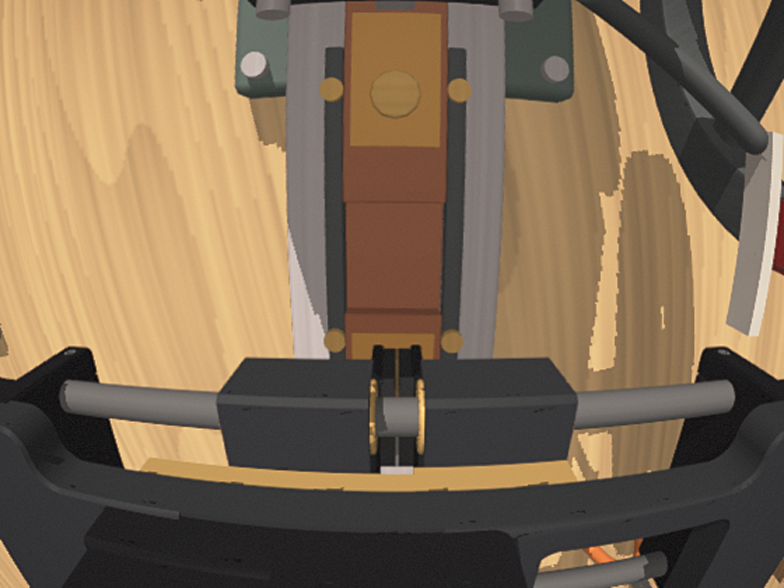

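View pics/s4.png

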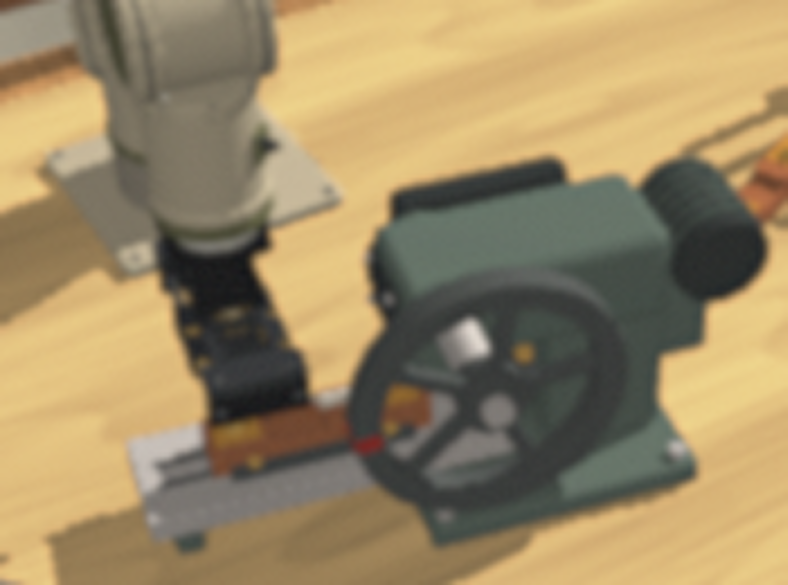

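```bash
python3 - <<'E'
from h import *
T=toolT();print(T[:3,3])
for q in [(.017,0,0),(0,0,0),(-.05,0,0)]:
    print(q,(proj("scene",(T@np.r_[q,1])[:3])-[180,130])*4.5)
O=np.array([.4845,.045]);M=np.array([[.1822,-.9833],[.9833,.1822]])
for p in [(-.221,0,.09),(-.221,-.02,.09),(-.221,-.02,.06),(-.191,0,.09)]:
    print(p,(proj("scene",np.r_[M@p[:2]+O,p[2]])-[180,130])*4.5)
w=onz("wrist",(395/1.4,93/1.4),.1,T);print((w[:2]-O)@M)
im=optics.camera("scene");crop("scene",205,190,285,250,10,"pics/s5.png",im)
E
```

```text
[ 0.4519 -0.1433  0.0967]
(0.017, 0, 0) [242.2545 435.107 ]
(0, 0, 0) [239.9809 419.1936]
(-0.05, 0, 0) [233.0829 370.9128]
(-0.221, 0, 0.09) [202.8328 433.1184]
(-0.221, -0.02, 0.09) [208.9355 449.6292]
(-0.221, -0.02, 0.06) [213.3932 477.4313]
(-0.191, 0, 0.09) [240.202  423.6008]
[-0.0858 -0.0023]
```

View pics/s5.png

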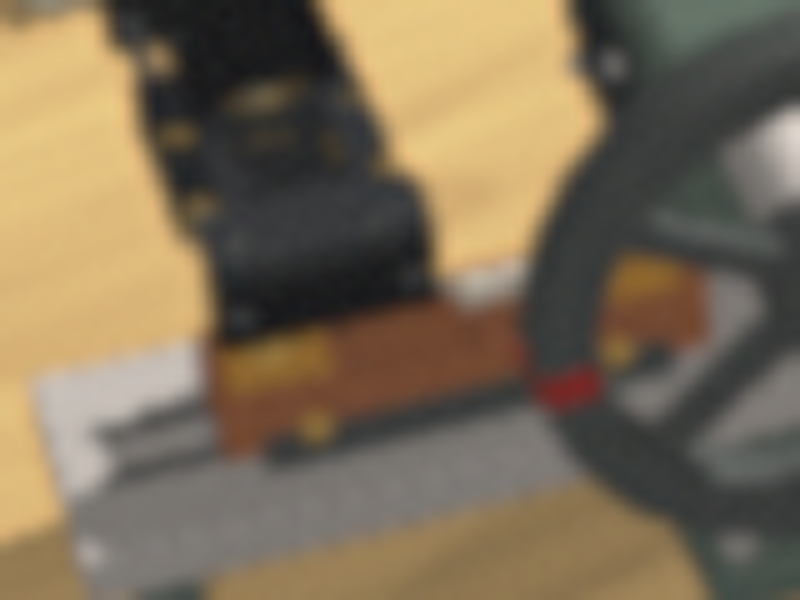

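```bash
python3 -m inch '[{"translation":[-1,0,0],"spin":0},{"translation":[0,-0.2,3.2],"spin":0},{"translation":[0,0,3.5],"spin":0},{"translation":[1,0,0],"spin":0},{"translation":[0.6,0,0],"spin":0},{"translation":[0.4,0,0],"spin":0},{"translation":[0,0,0],"spin":0}]'; python3 - <<'E'
from h import *
T=toolT();O=np.array([.4845,.045]);M=np.array([[.1822,-.9833],[.9833,.1822]])
print(T[:3,3],(T[:2,3]-O)@M)
im=crop("wrist",0,0,560,420,1.4,"pics/w6.png"); print(r.read_state()["ft_force"])
E
```

```text
time: 5.58
ee_pos: [0.4384, -0.2096, 0.0892]
eef_rot: [0.545, 0.45, -0.544, 0.452]
ft_force: [0.8, 0.4, 0.1]
width: 0.0005
[ 0.4384 -0.2096  0.0892] [-0.2588 -0.0011]
[ 0.1137 -0.7942  0.5994]
```

View pics/w6.png

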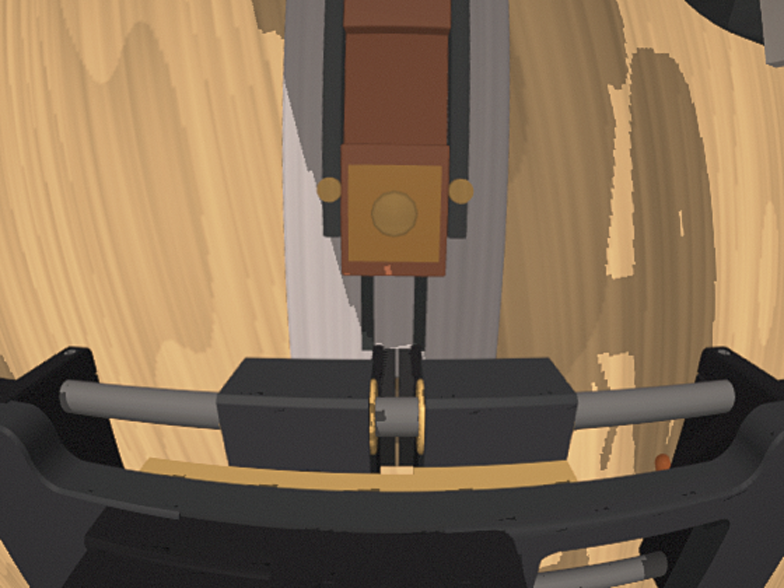

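```bash
python3 -m inch '[{"translation":[0.4,0,0],"spin":0},{"translation":[0.3,0,0],"spin":0},{"translation":[0.3,0,0],"spin":0},{"translation":[0,0,0],"spin":0}]'; python3 -m inch '[{"translation":[0.3,0,0],"spin":0},{"translation":[0.3,0,0],"spin":0},{"translation":[0,0,0],"spin":0}]'
```

```text
time: 6.12
ee_pos: [0.4389, -0.2092, 0.079]
eef_rot: [0.545, 0.45, -0.544, 0.453]
ft_force: [-0.1, -0.2, -0.6]
width: 0.0002
time: 6.5
ee_pos: [0.439, -0.2093, 0.0726]
eef_rot: [0.545, 0.45, -0.544, 0.453]
ft_force: [0.1, 0.0, -0.8]
width: 0.0004
```

```bash
python3 -m inch '[{"translation":[0.3,0,0],"spin":0},{"translation":[0.2,0,0],"spin":0},{"translation":[0,0,0],"spin":0}]'; python3 -m inch '[{"translation":[0.3,0,0],"spin":0},{"translation":[0,0,0],"spin":0}]'
```

```text
time: 6.88
ee_pos: [0.439, -0.2093, 0.0672]
eef_rot: [0.545, 0.45, -0.544, 0.453]
ft_force: [-0.8, -0.2, 0.4]
width: 0.0003
time: 7.12
ee_pos: [0.439, -0.2093, 0.064]
eef_rot: [0.545, 0.45, -0.544, 0.452]
ft_force: [0.5, 0.4, -0.5]
width: 0.0005
```

```bash
python3 - <<'E'
from h import *
im=crop("wrist",150,150,430,360,2.8,"pics/w7.png"); print(r.read_state()["ft_force"])
crop("scene",185,185,285,250,8,"pics/s7.png")
T=toolT();print((proj("scene",(T@[.017,0,0,1])[:3])-[185,185])*8,(proj("scene",(T@[0,0,0,1])[:3])-[185,185])*8)
E
```

```text
[-0.1481 -1.0504 -0.2926]
[250.7603 423.9543] [245.6362 396.365 ]
```

View pics/w7.png

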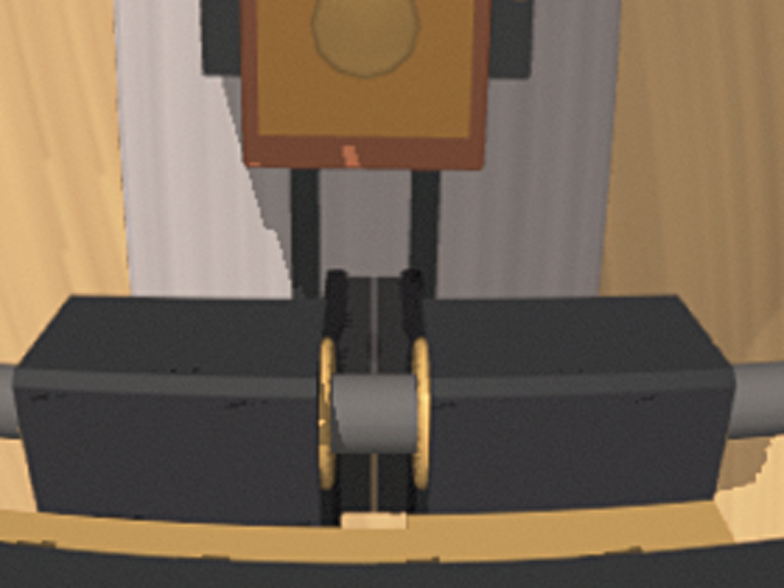

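View pics/s7.png

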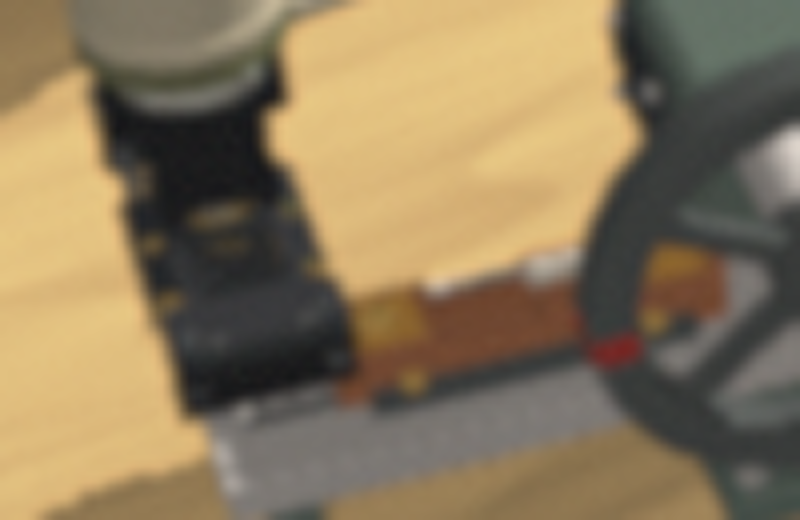

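```bash
python3 -m inch '[{"translation":[0.3,0,0],"spin":0},{"translation":[0,0,0],"spin":0}]';python3 -m inch '[{"translation":[0.3,0,0],"spin":0},{"translation":[0,0,0],"spin":0}]'
```

```text
time: 7.48
ee_pos: [0.4392, -0.2094, 0.0611]
eef_rot: [0.545, 0.45, -0.544, 0.453]
ft_force: [-0.4, -0.1, 0.7]
width: 0.0003
time: 7.72
ee_pos: [0.4393, -0.2094, 0.0579]
eef_rot: [0.545, 0.45, -0.544, 0.453]
ft_force: [-0.7, -0.0, -0.1]
width: 0.0005
```

```bash
python3 - <<'E'
from h import *
im=optics.camera("scene").copy();T=toolT()
k=8;c=cv2.resize(im[160:250,185:285],None,fx=k,fy=k,interpolation=cv2.INTER_LANCZOS4)[:,:,::-1].copy()
c=c[:600]
def pt(q,col):
    u=(proj("scene",(T@np.r_[q,1])[:3])-[185,160])*k; cv2.circle(c,tuple(int(a) for a in u),3,col,-1)
for x in (.017,0,-.02,-.053): pt((x,0,0),(0,0,255))
for y in(-.095,.095):
  for z in (-.0375,.0375): pt((-.053,y,z),(0,255,0))
for z in(-.0095,.0095): pt((.017,.015,z),(255,255,0))
cv2.imwrite("pics/s8.png",c)
E
```

```text
(no output)
```

View pics/s8.png

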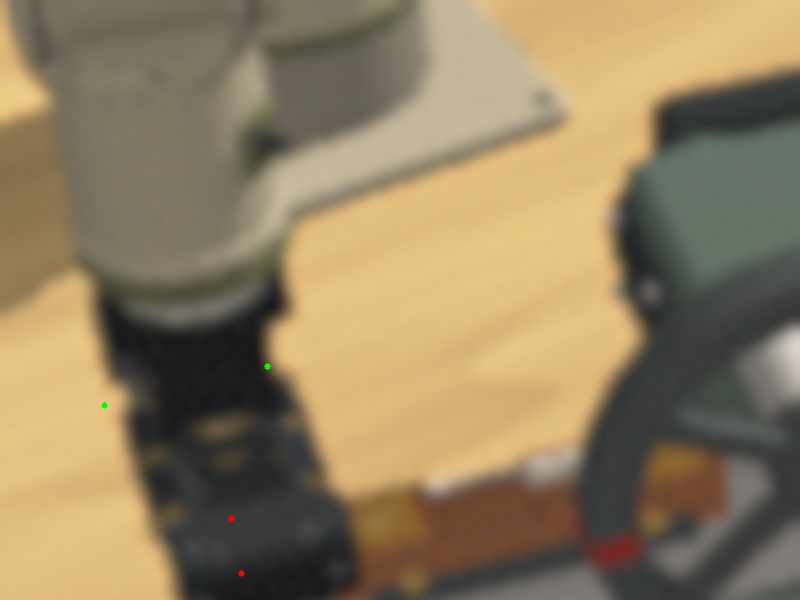

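```bash
python3 - <<'E'
from h import *
T1=np.load("w1T.npy")
T6=np.eye(4);T6[:3,:3]=R.from_quat([.545,.45,-.544,.452]).as_matrix();T6[:3,3]=[.4384,-.2096,.0892]
def tri(a,b):
    (o1,d1),(o2,d2)=a,b
    s,_,_,_=np.linalg.lstsq(np.c_[d1,-d2],o2-o1,rcond=None)
    p,q=o1+s[0]*d1,o2+s[1]*d2; return (p+q)/2,np.linalg.norm(p-q)
for a,b in [((377,200),(342,273)),((431,205),(445,275)),((404,172),(394,213))]:
    print(tri(ray("wrist",np.array(a)/1.4,T1),ray("wrist",np.array(b)/1.4,T6)))
# w4 scene: tail near-wheel top corner s4 crop(208,450)
o=ray("scene",(180+208/4.5,130+447/4.5)); print(tri(ray("wrist",np.array((431,205))/1.4,T1),o))
T=toolT();im=optics.camera("wrist")
k=2.8;c=cv2.resize(im[150:360,150:430],None,fx=k,fy=k)[:,:,::-1].copy()
for x in (.017,.0,-.02):
  for y in (-.015,.015):
    for z in (-.0095,.0095):
      u=(proj("wrist",(T@[x,y,z,1])[:3],T)-150)*k; print(x,y,z,u)
E
```

```text
(array([ 0.4257, -0.1676,  0.0948]), np.float64(4.488400864747405e-05))
(array([ 0.4638, -0.1772,  0.0882]), np.float64(0.0003835478671681264))
(array([ 0.4482, -0.1505,  0.0813]), np.float64(0.0007429286689794455))
(array([ 0.4638, -0.1766,  0.093 ]), np.float64(0.0004346869028608702))
0.017 -0.015 -0.0095 [304.5814 234.2805]
0.017 -0.015 0.0095 [306.7445 313.3714]
0.017 0.015 -0.0095 [441.805  234.3049]
0.017 0.015 0.0095 [439.6231 313.3996]
0.0 -0.015 -0.0095 [298.5483 262.599 ]
0.0 -0.015 0.0095 [301.2504 347.0544]
0.0 0.015 -0.0095 [447.7896 262.6277]
0.0 0.015 0.0095 [445.067  347.0874]
-0.02 -0.015 -0.0095 [290.0385 302.8495]
-0.02 -0.015 0.0095 [293.6298 394.1998]
-0.02 0.015 -0.0095 [456.2296 302.885 ]
-0.02 0.015 0.0095 [452.6156 394.2405]
```

```bash
python3 -m inch '[{"translation":[0.3,0,0],"spin":0},{"translation":[0,0,0],"spin":0}]';python3 -m inch '[{"translation":[0.3,0,0],"spin":0},{"translation":[0,0,0],"spin":0}]'; python3 - <<'E'
from h import *
im=crop("wrist",150,150,430,360,2.8,"pics/w9.png"); T=toolT(); print(T[:3])
E
```

```text
time: 8.07
ee_pos: [0.4395, -0.2095, 0.055]
eef_rot: [0.545, 0.45, -0.543, 0.453]
ft_force: [-0.3, 0.4, 1.4]
width: 0.0004
time: 8.32
ee_pos: [0.44, -0.2098, 0.0535]
eef_rot: [0.545, 0.45, -0.544, 0.453]
ft_force: [-0.4, -0.5, -0.2]
width: 0.0007
[[ 0.005   0.9827 -0.185   0.4401]
 [-0.0027 -0.185  -0.9827 -0.2098]
 [-1.      0.0054  0.0017  0.0534]]
```

View pics/w9.png

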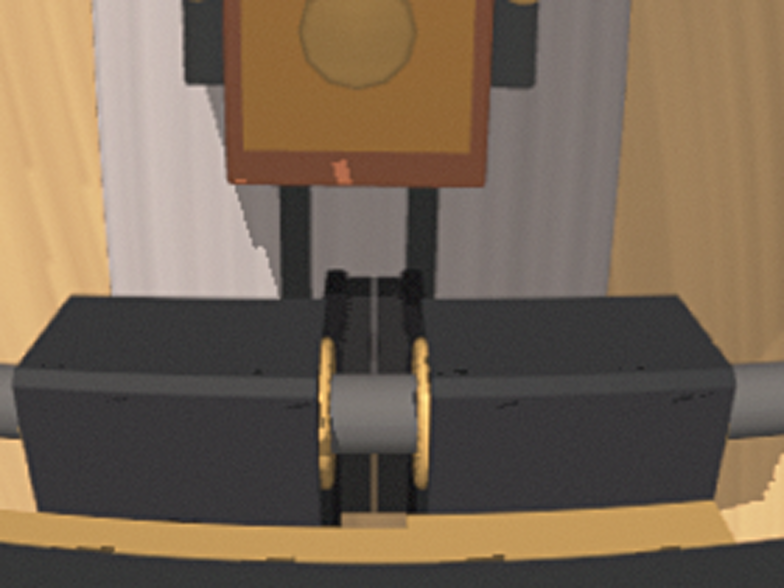

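```bash
python3 -c "
from h import *
s=r.read_state();print(s['ft_force'],s['torque'],s['joint_torque'])"; python3 -m inch '[{"translation":[-0.6,0,0],"spin":0},{"translation":[-0.6,0,0],"spin":0},{"translation":[0,0,0],"spin":0}]'; python3 -m inch '[{"translation":[0,0,-0.8],"spin":0},{"translation":[0,0,-0.8],"spin":0},{"translation":[0,0,-0.4],"spin":0},{"translation":[0,0,-0.4],"spin":0},{"translation":[0,0,-0.4],"spin":0},{"translation":[0,0,-0.4],"spin":0},{"translation":[0,0,0],"spin":0}]'; python3 - <<'E'
from h import *
im=crop("wrist",0,0,560,420,1.4,"pics/w10.png"); T=toolT(); print(T[:3])
s=r.read_state();print(s['ft_force'],s['torque'],s['joint_torque'])
E
```

```text
[ 0.2224 -0.0672  1.5199] [-0.0374 -0.12   -0.0451] [  0.0178 -45.3906  -3.2167 -32.31    -0.0467   0.1472  -0.0045]
time: 8.75
ee_pos: [0.44, -0.2098, 0.0661]
eef_rot: [0.545, 0.45, -0.544, 0.453]
ft_force: [1.4, 0.1, -0.2]
width: 0.0005
time: 9.62
ee_pos: [0.4461, -0.1758, 0.0657]
eef_rot: [0.545, 0.45, -0.544, 0.453]
ft_force: [0.8, -0.7, 0.5]
width: 0.0003
[[ 0.0045  0.9828 -0.1848  0.4461]
 [-0.0025 -0.1848 -0.9828 -0.176 ]
 [-1.      0.0049  0.0017  0.0657]]
[-0.254   0.289  -0.2241] [-0.0408 -0.0544 -0.0307] [ -0.1463 -43.4851  -3.0864 -33.0893  -0.0472   0.0083  -0.0331]
```

View pics/w10.png

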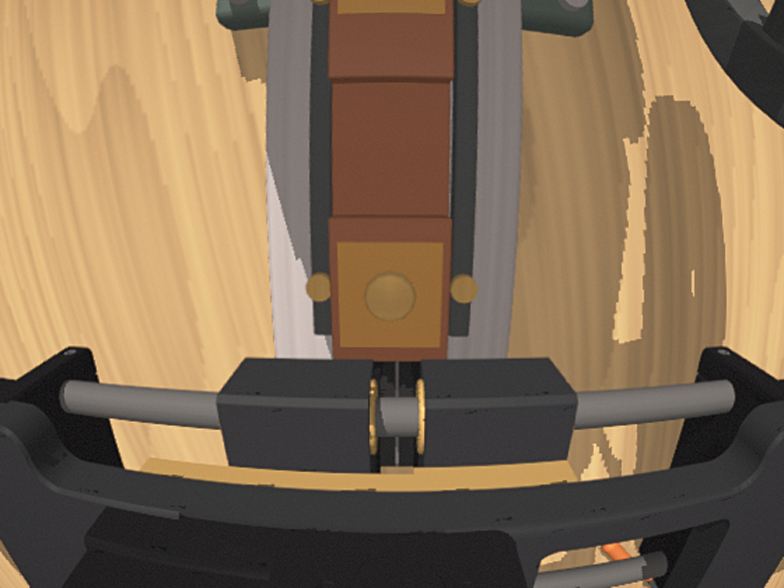

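```bash
cat >> h.py <<'E'
O=np.array([.4845,.045]);M=np.array([[.1822,-.9833],[.9833,.1822]])
def pr(u,v,z,T,k=1.4):
    w=onz("wrist",(u/k,v/k),z,T); return (w[:2]-O)@M
def W(x,y,z): return np.r_[M@[x,y]+O,z]
E
python3 - <<'E'
from h import *
T=toolT()
print(pr(390,296,.09,T),pr(330,360,.09,T),pr(447,360,.09,T),pr(318,288,.075,T),(T[:2,3]-O)@M)
E
```

```text
[-0.189  -0.0003] [-0.2123  0.021 ] [-0.2124 -0.0201] [-0.1901  0.0264] [-0.2243 -0.0025]
```

```bash
python3 - <<'E'
from h import *
T1=np.load("w1T.npy")
T4=np.eye(4);T4[:3,:3]=R.from_quat([-.545,-.45,.545,-.45]).as_matrix();T4[:3,3]=[.4519,-.1433,.0967]
def tri(a,b):
    (o1,d1),(o2,d2)=a,b
    s,_,_,_=np.linalg.lstsq(np.c_[d1,-d2],o2-o1,rcond=None)
    p,q=o1+s[0]*d1,o2+s[1]*d2; return (p+q)/2,np.linalg.norm(p-q)
for a,b in [((580,97),(752,335)),((571,97),(728,330)),((606,68),(784,262))]:
    p,e=tri(ray("wrist",np.array(a)/1.4,T1),ray("wrist",np.array(b)/1.4,T4)); print(p,e,(p[:2]-O)@M)
E
```

```text
[ 0.5488 -0.1187  0.1823] 0.0005035923077638777 [-0.1493 -0.093 ]
[ 0.545  -0.1181  0.1769] 0.0016155322896168275 [-0.1494 -0.0892]
[ 0.569  -0.1025  0.1763] 0.005137963938680785 [-0.1296 -0.11  ]
```

```bash
python3 -m inch '[{"translation":[0,0,1],"spin":0},{"translation":[-1.2,-1.4,0],"spin":0},{"translation":[0,0,0],"spin":0}]';python3 -c "
from h import *
T=toolT();print((T[:2,3]-O)@M,T[:3,:2])"
```

```text
time: 10.05
ee_pos: [0.4298, -0.185, 0.0777]
eef_rot: [0.545, 0.45, -0.544, 0.453]
ft_force: [0.5, 0.8, 0.0]
width: 0.0005
[-0.2362  0.0119] [[ 0.0043  0.9826]
 [-0.0024 -0.1857]
 [-1.      0.0047]]
```

```bash
python3 -m inch '[{"translation":[0,0,-0.8],"spin":0},{"translation":[0,0,-0.4],"spin":0},{"translation":[0,0,-0.4],"spin":0},{"translation":[0,0,-0.4],"spin":0},{"translation":[0,0,-0.4],"spin":0},{"translation":[0,0,-0.4],"spin":0},{"translation":[0,0,-0.4],"spin":0},{"translation":[0,0,-0.4],"spin":0}]';python3 -m inch '[{"translation":[0,0,-0.4],"spin":0},{"translation":[0,0,-0.4],"spin":0},{"translation":[0,0,-0.3],"spin":0}]';python3 - <<'E'
from h import *
T=toolT();print((T[:2,3]-O)@M,T[:3,:2]); im=crop("wrist",0,0,560,420,1.4,"pics/w11.png")
E
```

```text
time: 11.05
ee_pos: [0.4376, -0.1485, 0.077]
eef_rot: [0.545, 0.449, -0.544, 0.453]
ft_force: [-0.3, -1.6, 0.9]
width: 0.0005
time: 11.42
ee_pos: [0.4397, -0.1368, 0.077]
eef_rot: [0.545, 0.449, -0.544, 0.453]
ft_force: [-0.3, -1.8, 1.4]
width: 0.0008
[-0.1869  0.0109] [[ 0.0044  0.9825]
 [-0.003  -0.1864]
 [-1.      0.0049]]
```

View pics/w11.png

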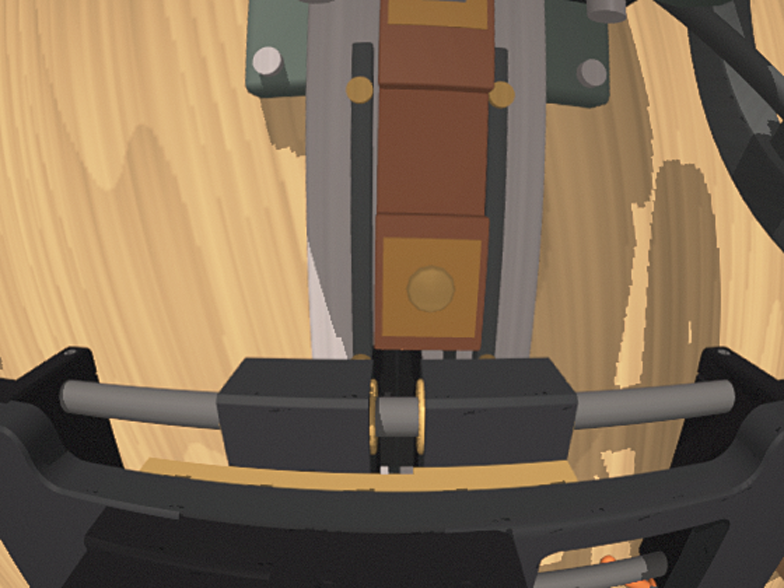

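```bash
python3 -m inch '[{"translation":[0,-0.05,-0.4],"spin":0},{"translation":[0,-0.05,-0.4],"spin":-0.2},{"translation":[0,-0.05,-0.3],"spin":0},{"translation":[0,0,-0.3],"spin":0}]';python3 -m inch '[{"translation":[0,0,-0.3],"spin":0},{"translation":[0,0,-0.3],"spin":0},{"translation":[0,0,-0.3],"spin":0}]';python3 - <<'E'
from h import *
T=toolT();print((T[:2,3]-O)@M,T[:3,:2])
E
```

```text
time: 11.98
ee_pos: [0.441, -0.1217, 0.077]
eef_rot: [0.544, 0.45, -0.543, 0.454]
ft_force: [0.7, -2.0, 1.1]
width: 0.0005
time: 12.35
ee_pos: [0.441, -0.1211, 0.0771]
eef_rot: [-0.543, -0.446, 0.547, -0.455]
ft_force: [-2.0, -12.3, 0.8]
width: 0.0003
[-0.1712  0.0125] [[ 0.0029  0.982 ]
 [-0.0132 -0.1889]
 [-0.9999  0.0053]]
```

```bash
python3 - <<'E'
from h import *
T=toolT();print(r.read_state()['ft_force']); im=crop("wrist",0,0,560,420,1.4,"pics/w12.png")
crop("scene",200,150,350,260,5,"pics/s12.png"); 
E
```

```text
[ -2.0019 -12.3363   0.7994]
```

View pics/w12.png

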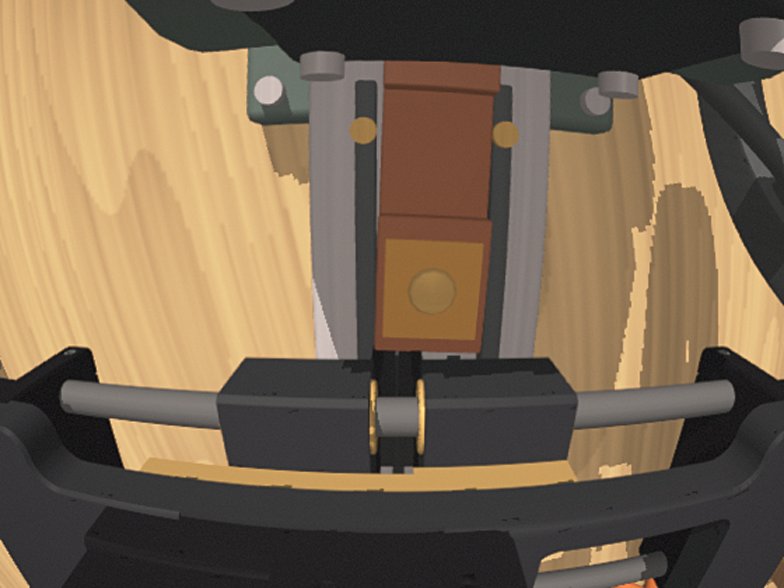

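View pics/s12.png

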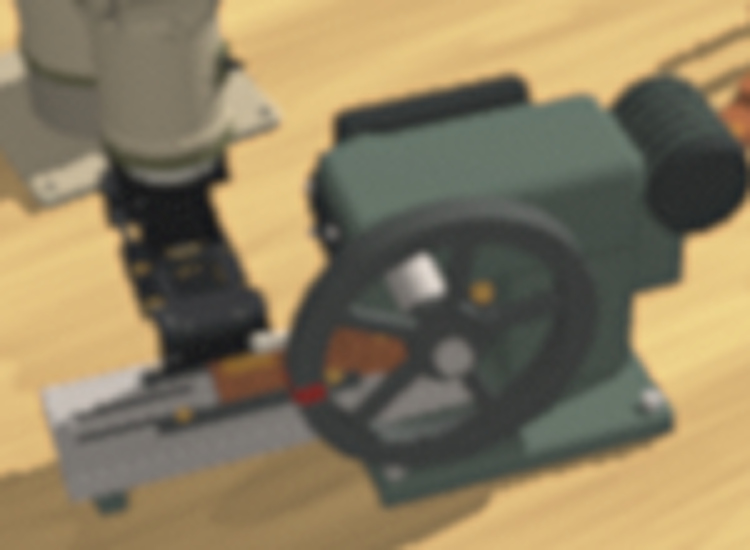

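```bash
python3 - <<'E'
from h import *
T=toolT()
P={k:pr(*k,.09,T) for k in [(376,348),(382,215),(385,92),(482,351),(491,220),(500,66)]}
for k,v in P.items(): print(k,v)
E
```

```text
(376, 348) [-0.159   0.0201]
(382, 215) [-0.1098  0.0172]
(385, 92) [-0.0673  0.0158]
(482, 351) [-0.1608 -0.0198]
(491, 220) [-0.1115 -0.0208]
(500, 66) [-0.0569 -0.0237]
```

```bash
python3 -m inch '[{"translation":[0,0,0.7],"spin":0.5},{"translation":[-0.6,-0.4,0.4],"spin":0},{"translation":[0,0,0],"spin":0},{"translation":[0,0,0],"spin":0}]' 0.77 20; python3 - <<'E'
from h import *
T=toolT();print((T[:2,3]-O)@M,T[:3]); im=crop("wrist",0,0,560,420,1.4,"pics/w13.png")
E
```

```text
time: 12.95
ee_pos: [0.4345, -0.1303, 0.0835]
eef_rot: [-0.545, -0.444, 0.549, -0.452]
ft_force: [0.7, 0.1, 0.6]
width: 0.0196
[-0.1815  0.0172] [[ 0.0026  0.9803 -0.1974  0.4345]
 [-0.0119 -0.1974 -0.9803 -0.1303]
 [-0.9999  0.0049  0.0112  0.0835]]
```

View pics/w13.png

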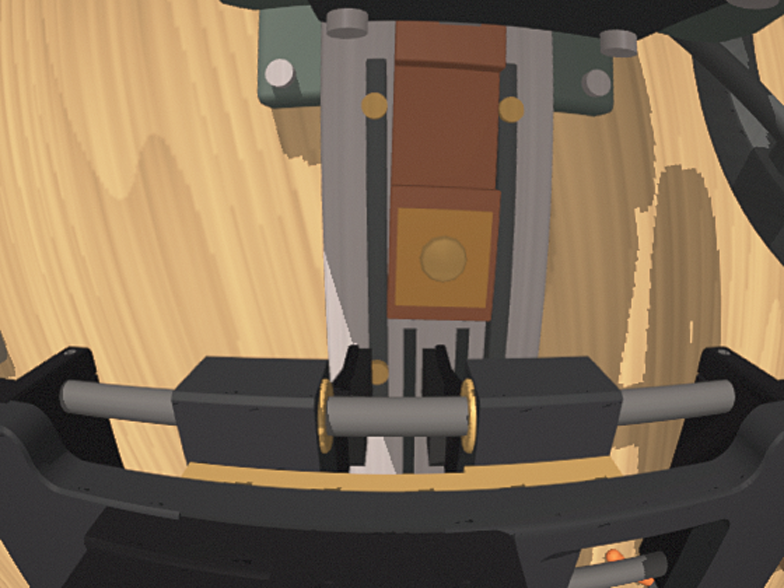

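```bash
python3 -m inch '[{"translation":[0,0,-0.4],"spin":-0.4},{"translation":[0,0,-0.3],"spin":0},{"translation":[0,0,-0.3],"spin":0},{"translation":[0,0,-0.3],"spin":0}]'; python3 -m inch '[{"translation":[0,0,-0.2],"spin":0},{"translation":[0,0,-0.2],"spin":0}]';python3 - <<'E'
from h import *
T=toolT();print((T[:2,3]-O)@M,T[:3]); im=crop("wrist",0,0,560,420,1.4,"pics/w14.png")
E
```

```text
time: 13.5
ee_pos: [0.4374, -0.1163, 0.0833]
eef_rot: [-0.543, -0.446, 0.547, -0.454]
ft_force: [-0.3, -1.3, 2.2]
width: 0.02
time: 13.75
ee_pos: [0.4383, -0.1121, 0.0834]
eef_rot: [-0.543, -0.446, 0.547, -0.454]
ft_force: [0.2, 0.7, 1.2]
width: 0.0201
[-0.1629  0.0168] [[ 0.0029  0.9819 -0.1891  0.4383]
 [-0.0121 -0.1891 -0.9819 -0.1121]
 [-0.9999  0.0052  0.0113  0.0834]]
```

View pics/w14.png

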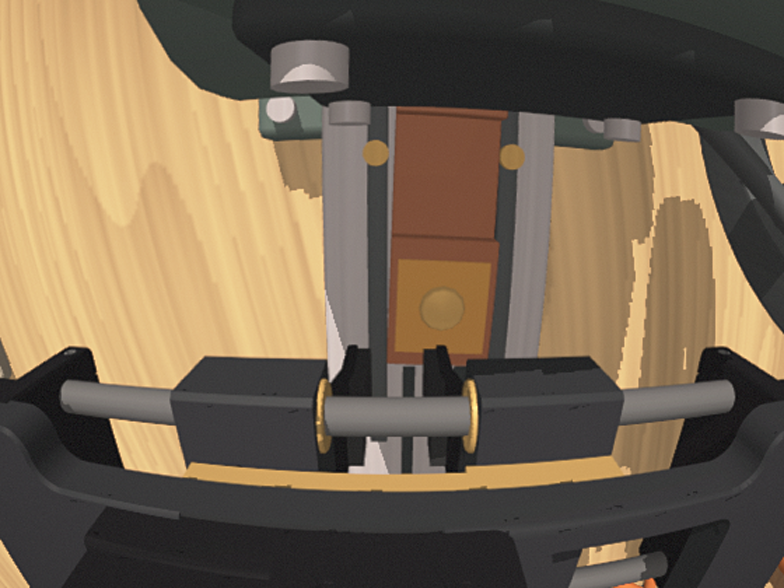

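```bash
python3 - <<'E'
from h import *
T=toolT()
for k in [(388,362),(490,360),(441,308)]: print(k,pr(*k,.09,T))
print(pr(443,258,.09,np.block([[R.from_quat([-0.545, -0.444, 0.549, -0.452]).as_matrix(),np.array([[.4345],[-.1303],[.0835]])],[0,0,0,1]])))
E
```

```text
(388, 362) [-0.1591  0.0201]
(490, 360) [-0.159  -0.0204]
(441, 308) [-0.137  -0.0001]
[-0.1369 -0.0004]
```

```bash
python3 -m inch '[{"translation":[0,0,1],"spin":0},{"translation":[0,0,0.8],"spin":0},{"translation":[1.2,0,0],"spin":0},{"translation":[0,0,0],"spin":0}]'; python3 -m inch '[{"translation":[0,0,-0.4],"spin":0},{"translation":[0,0,-0.3],"spin":0},{"translation":[0,0,-0.3],"spin":0}]';python3 -c "
from h import *
T=toolT();print((T[:2,3]-O)@M,T[:3])"
```

```text
time: 14.3
ee_pos: [0.4341, -0.1313, 0.0702]
eef_rot: [-0.543, -0.446, 0.547, -0.454]
ft_force: [-0.2, -0.1, -0.5]
width: 0.0199
time: 14.68
ee_pos: [0.4362, -0.1207, 0.0701]
eef_rot: [-0.543, -0.447, 0.547, -0.454]
ft_force: [-2.1, -12.1, -1.1]
width: 0.0204
[-0.1717  0.0173] [[ 0.0019  0.9819 -0.1894  0.4362]
 [-0.0117 -0.1894 -0.9818 -0.1207]
 [-0.9999  0.004   0.0111  0.0701]]
```

```bash
python3 -m inch '[{"translation":[0,0,1.2],"spin":0},{"translation":[-5,0,1],"spin":0},{"translation":[-6,0,0],"spin":0},{"translation":[-6,0,0],"spin":0},{"translation":[-6,0,0],"spin":0},{"translation":[-6,0,0],"spin":0},{"translation":[-2,0,0],"spin":0},{"translation":[0,0,0],"spin":0}]' 0 40; python3 - <<'E'
from h import *
T=toolT();print(T[:3],r.read_state()['ft_force']);print(W(-.03,-.125,.4),np.linalg.inv(T)@np.r_[W(-.06,-.125,.36),1]*100)
im=crop("wrist",0,0,560,420,1.4,"pics/w15.png");np.save("w15T.npy",T);cv2.imwrite("pics/w15raw.png",im[:,:,::-1])
E
```

```text
time: 15.68
ee_pos: [0.4293, -0.1428, 0.3909]
eef_rot: [-0.544, -0.446, 0.547, -0.454]
ft_force: [0.2, -0.7, -0.8]
width: 0.0851
[[ 0.0033  0.9817 -0.1902  0.4293]
 [-0.0106 -0.1901 -0.9817 -0.1428]
 [-0.9999  0.0052  0.0098  0.3909]] [ 0.1886 -0.7149 -0.7767]
[ 0.6019 -0.0073  0.4   ] [  3.0295  14.3857 -13.6189 100.    ]
```

View pics/w15.png

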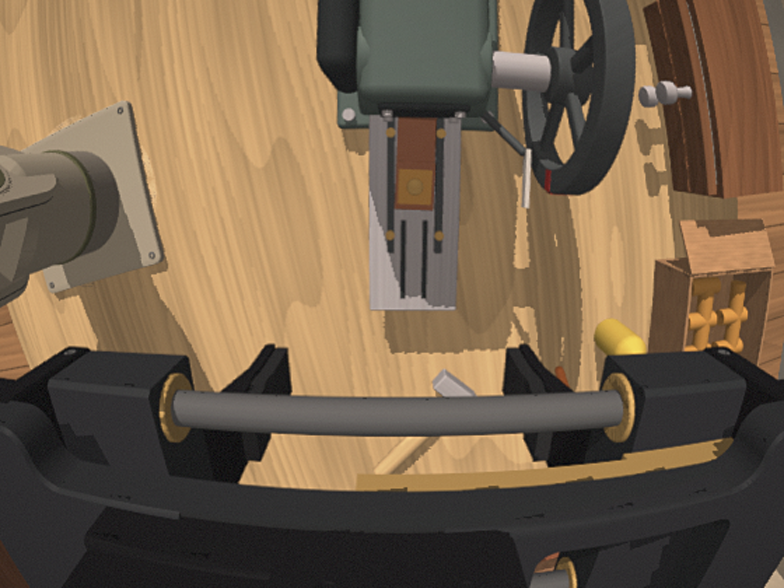

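```bash
python3 - <<'E'
from h import *
T=np.load("w15T.npy")
for k in [(370,308,.06),(456,308,.06),(370,118,.06),(463,118,.06),(397,209,.09),(433,209,.09),(398,119,.09),(437,119,.09),(372,110,.222),(480,110,.222),(527,207,.178),(548,192,.178)]: print(k,pr(*k[:2],k[2],T))
E
```

```text
(370, 308, 0.06) [-0.2768  0.0498]
(456, 308, 0.06) [-0.2778 -0.0499]
(370, 118, 0.06) [-0.0624  0.0461]
(463, 118, 0.06) [-0.062  -0.0546]
(397, 209, 0.09) [-0.1604  0.0179]
(433, 209, 0.09) [-0.1606 -0.0193]
(398, 119, 0.09) [-0.0671  0.0162]
(437, 119, 0.09) [-0.067  -0.0234]
(372, 110, 0.222) [-0.074   0.0362]
(480, 110, 0.222) [-0.0732 -0.0431]
(527, 207, 0.178) [-0.1494 -0.0937]
(548, 192, 0.178) [-0.1356 -0.1125]
```

```bash
python3 -m inch '[{"translation":[0,3.5,-3],"spin":0},{"translation":[0,3.5,-3],"spin":0},{"translation":[0,3.5,-3],"spin":0},{"translation":[0,3.5,-3],"spin":0},{"translation":[0,0,0],"spin":0}]'; python3 - <<'E'
from h import *
T=toolT();print(T[:3],r.read_state()['ft_force']);print((T[:2,3]-O)@M)
im=crop("wrist",0,0,560,420,1.4,"pics/w16.png");np.save("w16T.npy",T)
E
```

```text
time: 16.35
ee_pos: [0.5918, -0.0516, 0.3793]
eef_rot: [-0.542, -0.449, 0.551, -0.449]
ft_force: [-0.7, -0.7, 0.2]
width: 0.0871
[[-0.0095  0.981  -0.1939  0.5918]
 [-0.0088 -0.1939 -0.981  -0.0516]
 [-0.9999 -0.0076  0.0105  0.3793]] [-0.7212 -0.7228  0.2266]
[-0.0755 -0.1231]
```

View pics/w16.png

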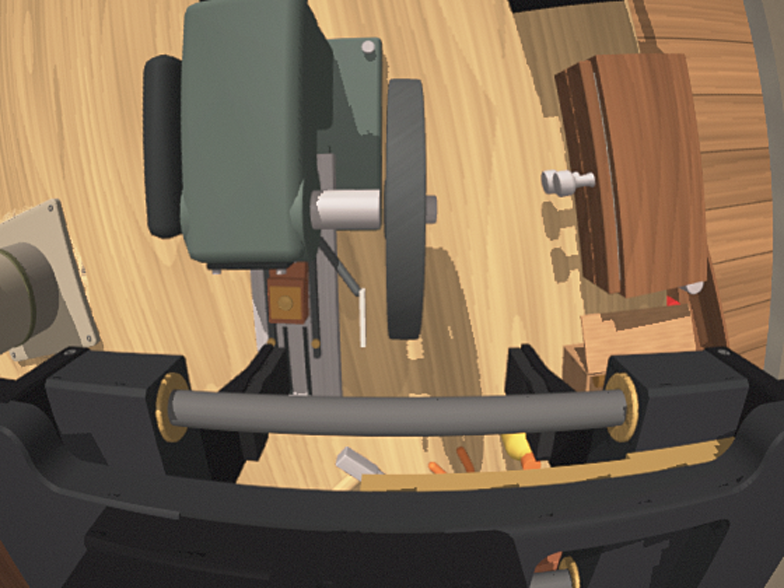

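```bash
python3 - <<'E'
from h import *
T=np.load("w16T.npy")
f=lambda u,v,z: onz("wrist",(u/1.4,v/1.4),z,T)
a,b=f(386,208,.283),f(426,209,.283);print(a,b,np.linalg.norm(a-b))
# shaft axis at z .178+r: shaft edges rows 191..229 at x 345 ; top z~.195
s0=(f(315,209,.195)+f(315,209,.195))/2; s1=f(378,209,.195);print(s0,s1)
for k in [(390,82),(423,82),(388,335),(421,338)]: print(k,f(*k,.19))
m=(a+b)/2;Ti=np.linalg.inv(T);print("mid in tool cm",Ti@np.r_[m,1]*100)
# rim front/back extents : silhouette rows at mid column
o,d=ray("wrist",(405/1.4,339/1.4),T);o2,d2=ray("wrist",(405/1.4,79/1.4),T)
# in press-plane: tangent to circle R=.105 centre (h,.178); solve h using feed axis
ax=np.array([np.cos(np.radians(78.6)),np.sin(np.radians(78.6))])
def line(o,d): return np.array([o[:2]@ax,o[2]]),np.array([d[:2]@ax,d[2]])/np.hypot(d[:2]@ax,d[2])
from scipy.optimize import least_squares
res=least_squares(lambda h:[abs(np.cross(line(*L)[1],np.array([h[0],.178])-line(*L)[0]))-.105 for L in((o,d),(o2,d2))],[m[:2]@ax]);print("h",res.x,res.fun,"mid",m[:2]@ax,"tcp",T[:2,3]@ax)
E
```

```text
[0.5954 0.0025 0.283 ] [ 0.6182 -0.0026  0.283 ] 0.023317061291703953
[0.5364 0.0059 0.195 ] [ 0.5849 -0.0044  0.195 ]
(390, 82) [0.6135 0.0923 0.19  ]
(423, 82) [0.6386 0.0875 0.19  ]
(388, 335) [ 0.5713 -0.1099  0.19  ]
(421, 338) [ 0.5982 -0.1179  0.19  ]
mid in tool cm [  9.5648   0.5445  -5.4529 100.    ]
h [0.1098] [-0.0001 -0.0001] mid 0.11988187424325358 tcp 0.06634085511428262<stdin>:15: DeprecationWarning: Arrays of 2-dimensional vectors are deprecated. Use arrays of 3-dimensional vectors instead. (deprecated in NumPy 2.0)
```

```bash
cat >> h.py <<'E'
AX=np.array([np.cos(np.radians(78.5)),np.sin(np.radians(78.5))]);LT=np.array([AX[1],-AX[0]])
HUBF=.1098
def wh(T=None):
    "pad centre: feed offset from hub, lateral coordinate, height from hub, theta deg, radius"
    T=toolT() if T is None else T
    p=(T@[-.0185,0,0,1])[:3]; f=p[:2]@AX-HUBF; h=p[2]-.178
    return dict(f=f,lat=p[:2]@LT,h=h,th=np.degrees(np.arctan2(-f,h)),rad=np.hypot(f,h),tcp=T[:3,3],F=np.array(r.read_state()["ft_force"]),w=r.read_state()["width"])
def toward(th,rad=.094,T=None):
    T=toolT() if T is None else T
    p=(T@[-.0185,0,0,1])[:3]; q=np.r_[AX*(HUBF-rad*np.sin(np.radians(th)))+LT*(p[:2]@LT),.178+rad*np.cos(np.radians(th))]
    return T[:3,:3].T@(q-p)*100
E
python3 -m inch '[{"translation":[0,0.6,-3.6],"spin":0},{"translation":[0,0,-3.6],"spin":0},{"translation":[0,0,-3.6],"spin":0},{"translation":[4.5,0,0],"spin":0},{"translation":[4.5,0,0],"spin":0},{"translation":[0,0,0],"spin":0}]'; python3 - <<'E'
from h import *
T=toolT();print(wh(T),toward(-42)); Tm=np.load("w16T.npy")
im=crop("wrist",0,0,560,420,1.4,"pics/w17.png")
print("wheel lat",np.array([.6068,0])@LT)
E
```

```text
time: 17.15
ee_pos: [0.6136, 0.0468, 0.2837]
eef_rot: [-0.541, -0.445, 0.555, -0.448]
ft_force: [-0.1, -0.0, 1.8]
width: 0.0872
{'f': np.float64(0.05866243522609825), 'lat': np.float64(0.5920791617287026), 'h': np.float64(0.12418954221908363), 'th': np.float64(-25.284275840600632), 'rad': np.float64(0.13734745612220756), 'tcp': array([0.6136, 0.0468, 0.2837]), 'F': array([-0.0692, -0.0251,  1.7963]), 'w': 0.08718483491144076} [ 5.4249  0.0478 -0.5192]
wheel lat 0.5946183107639194
```

View pics/w17.png

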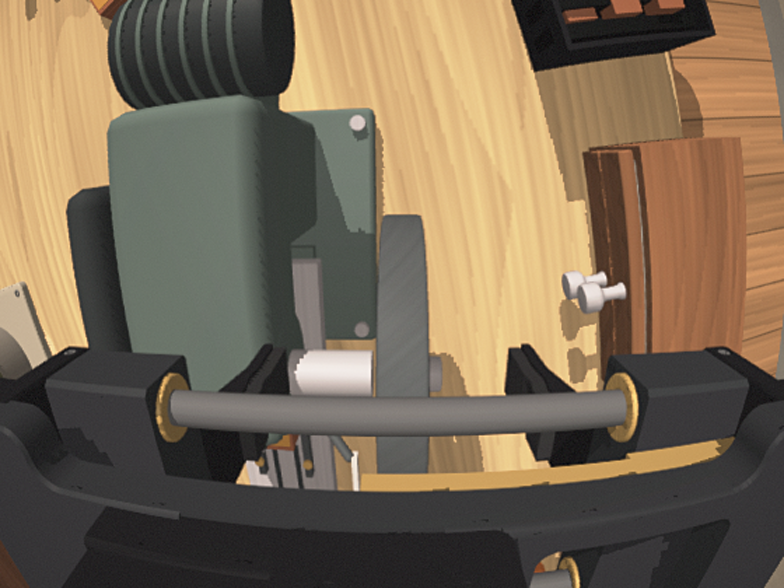

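```bash
python3 -m inch '[{"translation":[2.7,0.3,-0.3],"spin":0},{"translation":[2.7,0,-0.2],"spin":0},{"translation":[0,0,0],"spin":0}]'; python3 -c "
from h import *
print(wh(),toward(-42))"; python3 -m inch '[{"translation":[0,0,0],"spin":0},{"translation":[0,0,0],"spin":0},{"translation":[0,0,0],"spin":0},{"translation":[0,0,0],"spin":0}]' 1 40; python3 - <<'E'
from h import *
print(wh()); crop("wrist",0,0,560,420,1.4,"pics/w18.png"); crop("scene",200,130,350,240,5,"pics/s18.png")
E
```

```text
time: 17.58
ee_pos: [0.6205, 0.0487, 0.2388]
eef_rot: [-0.545, -0.442, 0.552, -0.45]
ft_force: [-0.6, -0.3, -0.1]
width: 0.0871
{'f': np.float64(0.06192033448029062), 'lat': np.float64(0.5983197700762553), 'h': np.float64(0.07928311643503155), 'th': np.float64(-37.98993544281094), 'rad': np.float64(0.10059791436109318), 'tcp': array([0.6205, 0.0487, 0.2388]), 'F': array([-0.5965, -0.2935, -0.0671]), 'w': 0.08708828872942585} [ 0.9411 -0.0038 -0.1122]
time: 18.08
ee_pos: [0.6225, 0.0485, 0.2448]
eef_rot: [-0.548, -0.44, 0.55, -0.451]
ft_force: [0.4, -0.9, -0.7]
width: 0.0551
{'f': np.float64(0.06205008864171953), 'lat': np.float64(0.6001675379303293), 'h': np.float64(0.08530868591861318), 'th': np.float64(-36.03062743727089), 'rad': np.float64(0.10548831875428598), 'tcp': array([0.6225, 0.0485, 0.2448]), 'F': array([ 0.4024, -0.8599, -0.7323]), 'w': 0.055121849990459916}
```

View pics/w18.png

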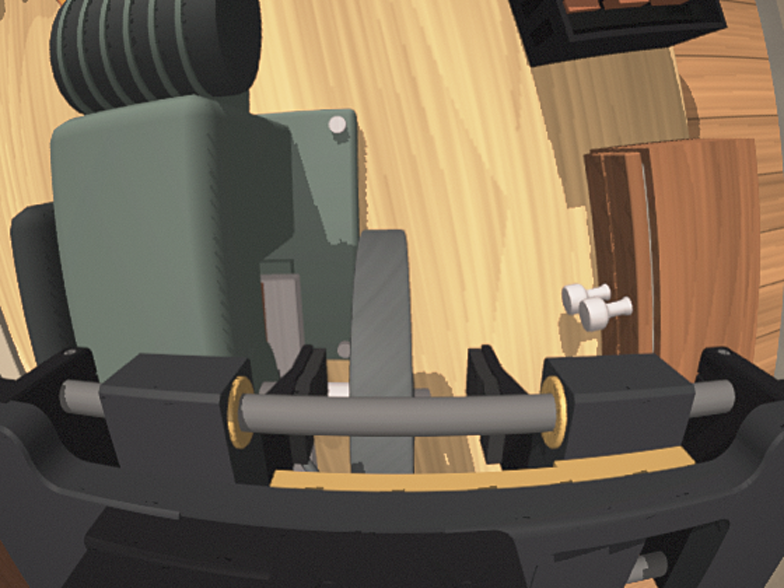

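View pics/s18.png

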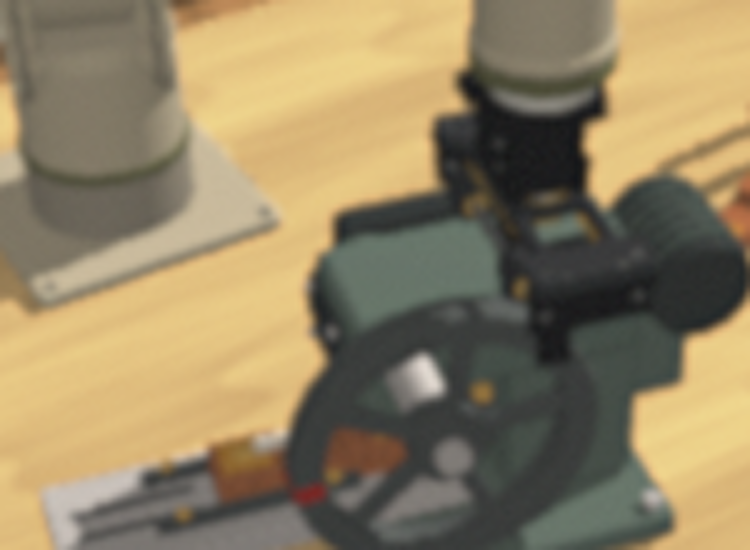

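```bash
python3 -c "
from h import *
s=r.read_state();print(s['joint_positions'],s['joint_vel'],s['joint_torque'])"; python3 -m inch '[{"translation":[0.5,0,0],"spin":0},{"translation":[0.5,0,0],"spin":0}]'; python3 -c "
from h import *
s=r.read_state();print(s['joint_positions'],s['joint_vel'],s['joint_torque']);print(wh(),toolT()[:3,:3])"
```

```text
[ 0.3574  0.3927 -0.6914  1.3958  0.2658  1.4393 -0.5378] [-0.0007  0.0023  0.0004  0.0042  0.0005 -0.0006 -0.0001] [  0.0367 -59.711   -8.8112 -38.6018   0.0253   0.0014   0.0033]
time: 18.42
ee_pos: [0.6188, 0.0515, 0.2341]
eef_rot: [-0.545, -0.443, 0.551, -0.45]
ft_force: [-30.5, 11.8, 13.4]
width: 0.0269
[ 0.3573  0.3966 -0.6929  1.4139  0.264   1.4259 -0.5405] [-0.0107  0.0111 -0.0251  0.0852 -0.0296 -0.033  -0.0093] [  8.6392 -53.0805   1.1083 -45.7148   7.1759  -8.6858   0.0438]
{'f': np.float64(0.06423748101325984), 'lat': np.float64(0.5960496998304634), 'h': np.float64(0.0745552502982203), 'th': np.float64(-40.74848602346273), 'rad': np.float64(0.0984120892673212), 'tcp': array([0.6188, 0.0515, 0.2341]), 'F': array([-30.4511,  11.8407,  13.415 ]), 'w': 0.026874219135209567} [[-0.0009  0.9792 -0.2027]
 [-0.0127 -0.2027 -0.9792]
 [-0.9999  0.0017  0.0126]]
```

```bash
python3 -m inch '[{"translation":[0,-0.2,0],"spin":0},{"translation":[0,-0.1,0],"spin":0}]'; python3 -c "
from h import *
print(wh(),toolT()[:3,:3])"
```

```text
time: 18.68
ee_pos: [0.6172, 0.0523, 0.2333]
eef_rot: [-0.546, -0.443, 0.55, -0.451]
ft_force: [7.9, -0.4, 1.9]
width: 0.0238
{'f': np.float64(0.06471343177286633), 'lat': np.float64(0.5942590661309108), 'h': np.float64(0.07384831383089363), 'th': np.float64(-41.22815165978004), 'rad': np.float64(0.0981906396123764), 'tcp': array([0.6172, 0.0523, 0.2333]), 'F': array([ 7.8719, -0.4107,  1.9389]), 'w': 0.023826882977339623} [[ 0.0024  0.9794 -0.2019]
 [-0.0124 -0.2019 -0.9793]
 [-0.9999  0.0049  0.0117]]
```

```bash
python3 -m inch '[{"translation":[-0.73,0,0.95],"spin":0},{"translation":[-0.61,0,1.03],"spin":0},{"translation":[-0.48,0,1.1],"spin":0},{"translation":[-0.34,0,1.15],"spin":0}]'; python3 -c "
from h import *
print(wh(),toolT()[:3,:3])"
```

```text
time: 19.18
ee_pos: [0.6098, 0.0158, 0.2524]
eef_rot: [0.547, 0.446, -0.546, 0.45]
ft_force: [3.6, 6.1, -5.1]
width: 0.0239
{'f': np.float64(0.027354448246941013), 'lat': np.float64(0.5943522782796646), 'h': np.float64(0.09289627612483453), 'th': np.float64(-16.40771193497236), 'rad': np.float64(0.09683999151567536), 'tcp': array([0.6098, 0.0158, 0.2524]), 'F': array([ 3.5791,  6.0695, -5.1227]), 'w': 0.02386083302524792} [[ 0.0044  0.9806 -0.1962]
 [-0.0031 -0.1962 -0.9806]
 [-1.      0.0049  0.0022]]
```

```bash
python3 -m inch '[{"translation":[-0.26,0,1.16],"spin":0},{"translation":[-0.11,0,1.18],"spin":0},{"translation":[0.03,0,1.18],"spin":0},{"translation":[0.18,0,1.17],"spin":0},{"translation":[0.32,0,1.14],"spin":0}]'; python3 - <<'E'
from h import *
print(wh(),toolT()[:3,:3]); crop("scene",200,130,350,240,5,"pics/s19.png")
E
```

```text
time: 19.8
ee_pos: [0.6003, -0.032, 0.2528]
eef_rot: [0.551, 0.451, -0.539, 0.45]
ft_force: [-1.8, 4.8, 9.7]
width: 0.0237
{'f': np.float64(-0.021719240165358256), 'lat': np.float64(0.5944864075001635), 'h': np.float64(0.09330080131351609), 'th': np.float64(13.104347836162905), 'rad': np.float64(0.09579543266306968), 'tcp': array([ 0.6003, -0.032 ,  0.2528]), 'F': array([-1.837 ,  4.8014,  9.705 ]), 'w': 0.023701480850695067} [[ 0.0115  0.9822 -0.1876]
 [ 0.0117 -0.1877 -0.9821]
 [-0.9999  0.0091 -0.0137]]
```

View pics/s19.png

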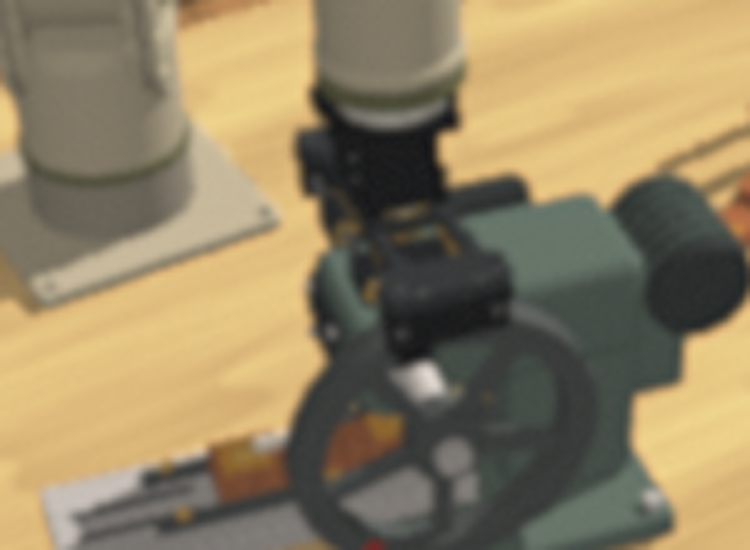

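```bash
python3 -m inch '[{"translation":[0.33,0,1.12],"spin":0},{"translation":[0.47,0,1.08],"spin":0},{"translation":[0.6,0,1.01],"spin":0},{"translation":[0.71,0,0.93],"spin":0}]'; python3 - <<'E'
from h import *
print(wh(),toolT()[:3,:3])
E
```

```text
time: 20.35
ee_pos: [0.5928, -0.0694, 0.234]
eef_rot: [0.552, 0.453, -0.536, 0.45]
ft_force: [-3.2, 3.0, 8.0]
width: 0.0238
{'f': np.float64(-0.05997736015170416), 'lat': np.float64(0.5945793127639709), 'h': np.float64(0.07454074983864778), 'th': np.float64(38.82102953717702), 'rad': np.float64(0.0956744851947221), 'tcp': array([ 0.5928, -0.0694,  0.234 ]), 'F': array([-3.1551,  2.9958,  7.9955]), 'w': 0.02384096712602404} [[ 0.0148  0.9825 -0.1858]
 [ 0.0175 -0.186  -0.9824]
 [-0.9997  0.0113 -0.02  ]]
```

```bash
python3 -m inch '[{"translation":[0.6,0,0.75],"spin":0},{"translation":[0,0,0],"spin":0}]'; python3 -c "
from h import *
print(wh()['th'])"; python3 -m inch '[{"translation":[0,0,0],"spin":0},{"translation":[0,0,0],"spin":0},{"translation":[0,0,0],"spin":0}]' 0.45 40;  python3 - <<'E'
from h import *
print(wh(),toolT()[:3,:3],toward(0),toward(-42)); crop("scene",200,130,350,240,5,"pics/s20.png")
E
```

```text
time: 20.6
ee_pos: [0.5914, -0.0766, 0.2277]
eef_rot: [0.553, 0.453, -0.536, 0.449]
ft_force: [2.7, -0.9, -2.2]
width: 0.0241
44.6231860110146
time: 20.98
ee_pos: [0.5914, -0.0771, 0.2278]
eef_rot: [0.553, 0.452, -0.537, 0.449]
ft_force: [0.2, -0.7, -0.6]
width: 0.0442
{'f': np.float64(-0.06780305884360757), 'lat': np.float64(0.5946512376751137), 'h': np.float64(0.06827304769664083), 'th': np.float64(44.80210875145969), 'rad': np.float64(0.09622091160624859), 'tcp': array([ 0.5914, -0.0771,  0.2278]), 'F': array([ 0.231 , -0.6904, -0.5773]), 'w': 0.04419540796300425} [[ 0.0147  0.9823 -0.1867]
 [ 0.0176 -0.187  -0.9822]
 [-0.9997  0.0112 -0.02  ]] [-2.4352  0.1142 -6.8299] [  0.1055   0.1666 -13.0696]
```

View pics/s20.png

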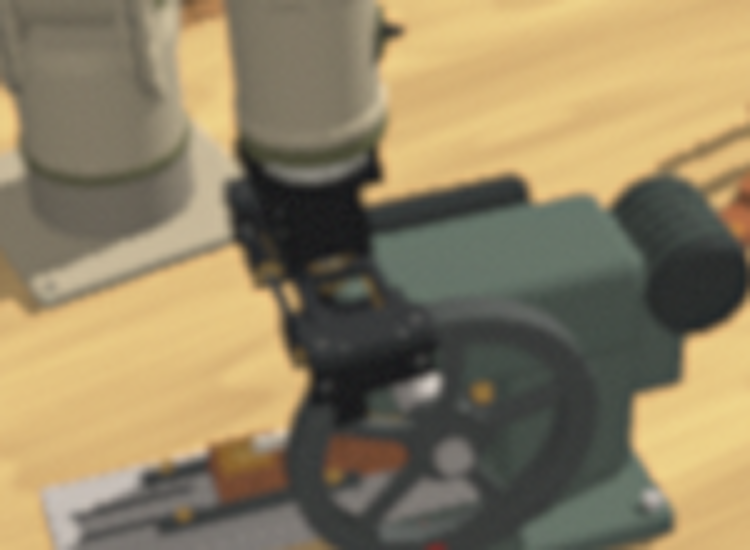

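```bash
python3 -m inch '[{"translation":[-2.1,0.05,-3.2],"spin":0},{"translation":[-0.6,0.05,-3.5],"spin":0},{"translation":[0.4,0.05,-3.5],"spin":0},{"translation":[1.8,0.05,-3.3],"spin":0},{"translation":[0,0,0],"spin":0}]'; python3 - <<'E'
from h import *
print(wh(),toolT()[:3,:3],toward(-44))
E
```

```text
time: 21.65
ee_pos: [0.6195, 0.058, 0.2361]
eef_rot: [0.553, 0.451, -0.537, 0.449]
ft_force: [-0.1, 0.1, -0.3]
width: 0.0478
{'f': np.float64(0.07020977248622513), 'lat': np.float64(0.5952673565346168), 'h': np.float64(0.07664412170119539), 'th': np.float64(-42.49121112228748), 'rad': np.float64(0.10394100992349048), 'tcp': array([0.6195, 0.058 , 0.2361]), 'F': array([-0.0911,  0.0816, -0.3446]), 'w': 0.0477542116578401} [[ 0.0155  0.9819 -0.1886]
 [ 0.017  -0.1888 -0.9819]
 [-0.9997  0.012  -0.0196]] [ 0.8927 -0.0161  0.5088]
```

```bash
python3 -m inch '[{"translation":[0.7,-0.08,0.3],"spin":0},{"translation":[0,0,0],"spin":0},{"translation":[0,0,0],"spin":0},{"translation":[0,0,0],"spin":0}]' 1 40; python3 - <<'E'
from h import *
print(wh())
E
```

```text
time: 22.15
ee_pos: [0.6174, 0.0526, 0.2292]
eef_rot: [0.553, 0.451, -0.538, 0.448]
ft_force: [-3.5, 3.0, -0.1]
width: 0.0237
{'f': np.float64(0.0644295041336534), 'lat': np.float64(0.5942998430796737), 'h': np.float64(0.06973199817684209), 'th': np.float64(-42.73666454343877), 'rad': np.float64(0.09494057390095959), 'tcp': array([0.6174, 0.0526, 0.2292]), 'F': array([-3.4995,  3.0429, -0.1456]), 'w': 0.02370669443211744}
```

```bash
python3 -m inch '[{"translation":[-0.74,0,0.89],"spin":0},{"translation":[-0.62,0,0.98],"spin":0},{"translation":[-0.52,0,1.05],"spin":0},{"translation":[-0.39,0,1.1],"spin":0},{"translation":[-0.25,0,1.14],"spin":0},{"translation":[-0.11,0,1.16],"spin":0}]' 1 45; python3 - <<'E'
from h import *
print(wh())
E
```

```text
time: 22.9
ee_pos: [0.6057, -0.0054, 0.2527]
eef_rot: [0.556, 0.455, -0.534, 0.446]
ft_force: [7.1, 11.7, -8.5]
width: 0.0237
{'f': np.float64(0.005027427883354321), 'lat': np.float64(0.5944206220848361), 'h': np.float64(0.09323702738371925), 'th': np.float64(-3.086453181395355), 'rad': np.float64(0.09337247081701727), 'tcp': array([ 0.6057, -0.0054,  0.2527]), 'F': array([ 7.1384, 11.7038, -8.5086]), 'w': 0.023741880461583365}
```

```bash
python3 -m inch '[{"translation":[-0.02,0,1.14],"spin":0},{"translation":[0.12,0,1.13],"spin":0},{"translation":[0.26,0,1.11],"spin":0},{"translation":[0.39,0,1.06],"spin":0},{"translation":[0.51,0,1],"spin":0},{"translation":[0.63,0,0.93],"spin":0},{"translation":[0.62,0,0.73],"spin":0}]'; python3 - <<'E'
from h import *
print(wh(),toolT()[:3,:3])
crop("scene",200,130,350,240,5,"pics/s21.png")
E
```

```text
time: 23.78
ee_pos: [0.5954, -0.0577, 0.2381]
eef_rot: [0.562, 0.461, -0.521, 0.447]
ft_force: [-8.1, 4.7, 16.0]
width: 0.0236
{'f': np.float64(-0.04867516356710997), 'lat': np.float64(0.594592586506883), 'h': np.float64(0.07855437662391157), 'th': np.float64(31.783868713087355), 'rad': np.float64(0.09241245389586976), 'tcp': array([ 0.5954, -0.0577,  0.2381]), 'F': array([-8.0627,  4.7158, 15.9879]), 'w': 0.023640260640653086} [[ 0.0309  0.9843 -0.174 ]
 [ 0.0527 -0.1754 -0.9831]
 [-0.9981  0.0212 -0.0573]]
```

View pics/s21.png

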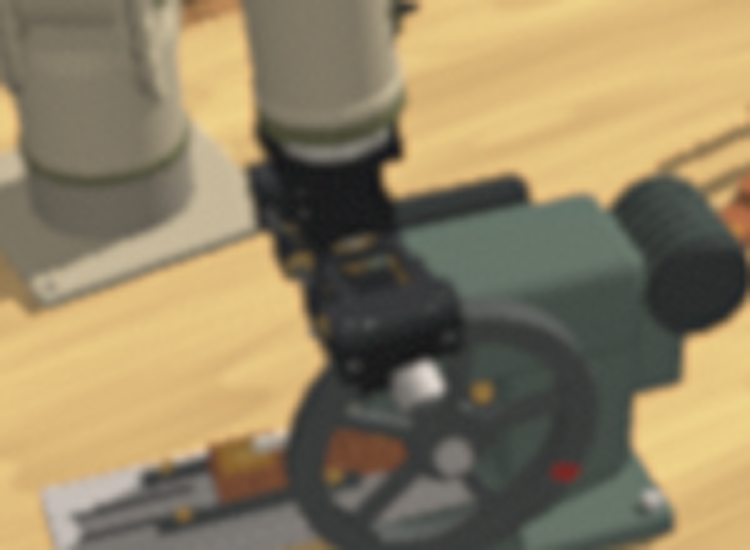

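```bash
python3 - <<'E'
from h import *
for t in (38,44,50): print(t,toward(t,.0925))
E
```

```text
38 [ 0.4447 -0.0262  0.7255]
44 [ 1.037  -0.0563  1.4908]
50 [ 1.7061 -0.0862  2.19  ]
```

```bash
python3 -m inch '[{"translation":[0.45,-0.03,0.75],"spin":0},{"translation":[0.6,-0.03,0.78],"spin":0},{"translation":[0.67,-0.03,0.7],"spin":0},{"translation":[0.4,0,0.4],"spin":0}]'; python3 - <<'E'
from h import *
print(wh(),toolT()[:3,0])
E
python3 -m inch '[{"translation":[0,0,0],"spin":0},{"translation":[0,0,0],"spin":0},{"translation":[0,0,0],"spin":0}]' 0.45 40;  python3 - <<'E'
from h import *
print(wh(),toolT()[:3,0])
for t in (25,0,-20,-36): print(t,toward(t,.098))
E
```

```text
time: 24.32
ee_pos: [0.5915, -0.0774, 0.2218]
eef_rot: [0.565, 0.462, -0.517, 0.447]
ft_force: [-2.3, 6.3, 7.1]
width: 0.0243
{'f': np.float64(-0.06899079653776137), 'lat': np.float64(0.5946335505884036), 'h': np.float64(0.062228889100957474), 'th': np.float64(47.949910805342746), 'rad': np.float64(0.09290944325338545), 'tcp': array([ 0.5915, -0.0774,  0.2218]), 'F': array([-2.326 ,  6.3276,  7.0996]), 'w': 0.02427119129153232} [ 0.0376  0.0604 -0.9975]
time: 24.7
ee_pos: [0.5915, -0.0798, 0.223]
eef_rot: [0.565, 0.461, -0.518, 0.447]
ft_force: [-0.2, 0.3, 0.3]
width: 0.0443
{'f': np.float64(-0.07122972097211916), 'lat': np.float64(0.595038568861293), 'h': np.float64(0.06343479012644743), 'th': np.float64(48.3128166401873), 'rad': np.float64(0.09538157971092942), 'tcp': array([ 0.5915, -0.0798,  0.223 ]), 'F': array([-0.2164,  0.3236,  0.3306]), 'w': 0.044291645781530095} [ 0.0391  0.058  -0.9976]
25 [-2.3395  0.1429 -3.1365]
0 [-2.9879  0.2674 -7.327 ]
-20 [ -2.1819   0.3304 -10.6331]
-36 [ -0.7488   0.3515 -12.954 ]
```

```bash
python3 -m inch '[{"translation":[-2.4,0.12,-3.3],"spin":0},{"translation":[-0.8,0.1,-4.2],"spin":0},{"translation":[0.7,0.05,-3.5],"spin":0},{"translation":[1.3,0,-2.2],"spin":0},{"translation":[0,0,0],"spin":0}]'; python3 - <<'E'
from h import *
print(wh(),toolT()[:3,0],toward(-40,.095))
E
```

```text
time: 25.32
ee_pos: [0.6178, 0.0497, 0.2445]
eef_rot: [0.566, 0.459, -0.519, 0.447]
ft_force: [0.4, -0.1, -0.0]
width: 0.0472
{'f': np.float64(0.06087680417615003), 'lat': np.float64(0.5949895363001337), 'h': np.float64(0.08492908155352874), 'th': np.float64(-35.63279303698501), 'rad': np.float64(0.10449370402195174), 'tcp': array([0.6178, 0.0497, 0.2445]), 'F': array([ 0.4124, -0.0506, -0.0094]), 'w': 0.04724394720006556} [ 0.04    0.0561 -0.9976] [ 1.2138 -0.0353  0.0571]
```

```bash
python3 -m inch '[{"translation":[1.2,-0.06,0.05],"spin":0},{"translation":[0,0,0],"spin":0},{"translation":[0,0,0],"spin":0},{"translation":[0,0,0],"spin":0}]' 1 40; python3 - <<'E'
from h import *
w=wh();print(w,toolT()[:3,0])
for t in (-31,-24,-17,-10,-3): print(t,toward(t,.094))
E
```

```text
time: 25.82
ee_pos: [0.6166, 0.0471, 0.2318]
eef_rot: [0.566, 0.459, -0.521, 0.445]
ft_force: [-2.8, 4.2, -1.1]
width: 0.0237
{'f': np.float64(0.05813193726741937), 'lat': np.float64(0.5943500566355516), 'h': np.float64(0.07225612516739777), 'th': np.float64(-38.81758474329633), 'rad': np.float64(0.09273763936325873), 'tcp': array([0.6166, 0.0471, 0.2318]), 'F': array([-2.7689,  4.2201, -1.1356]), 'w': 0.023664079573258563} [ 0.0376  0.0558 -0.9977]
-31 [-0.8903  0.0062  0.9185]
-24 [-1.4823  0.0035  1.9017]
-17 [-1.9502 -0.0035  2.9497]
-10 [-2.2869 -0.0148  4.0469]
-3 [-2.4874 -0.0302  5.1768]
```

```bash
python3 -m inch '[{"translation":[-0.78,0,0.93],"spin":0},{"translation":[-0.6,0,1],"spin":0},{"translation":[-0.47,0,1.07],"spin":0},{"translation":[-0.34,0,1.12],"spin":0},{"translation":[-0.2,-0.01,1.15],"spin":0},{"translation":[-0.07,-0.02,1.17],"spin":0}]'; python3 - <<'E'
from h import *
w=wh();print(w,toolT()[:3,0])
for t in (7,14,21,28,35,42,48): print(t,toward(t,.094))
E
```

```text
time: 26.58
ee_pos: [0.6044, -0.0134, 0.2508]
eef_rot: [0.568, 0.462, -0.516, 0.443]
ft_force: [4.4, 7.3, -5.9]
width: 0.0236
{'f': np.float64(-0.003773270341119947), 'lat': np.float64(0.5945049720496001), 'h': np.float64(0.09120805137667043), 'th': np.float64(2.368971302943323), 'rad': np.float64(0.09128606796766157), 'tcp': array([ 0.6044, -0.0134,  0.2508]), 'F': array([ 4.3959,  7.2717, -5.866 ]), 'w': 0.023586209203281548} [ 0.0393  0.0676 -0.9969]
7 [-0.2654 -0.0099  0.7506]
14 [-0.1405 -0.0382  1.8911]
21 [ 0.1225 -0.0695  3.0079]
28 [ 0.5196 -0.1032  4.0842]
35 [ 1.0449 -0.1388  5.104 ]
42 [ 1.6907 -0.1759  6.0521]
48 [ 2.3327 -0.2084  6.7969]
```

```bash
python3 -m inch '[{"translation":[-0.1,-0.02,0.95],"spin":0},{"translation":[0.04,-0.03,1.14],"spin":0},{"translation":[0.2,-0.03,1.12],"spin":0},{"translation":[0.36,-0.03,1.08],"spin":0},{"translation":[0.5,-0.04,1.02],"spin":0},{"translation":[0.62,-0.04,0.95],"spin":0}]'; python3 - <<'E'
from h import *
w=wh();print(w,toolT()[:3,0])
for t in (44,50): print(t,toward(t,.0925))
E
```

```text
time: 27.32
ee_pos: [0.5942, -0.0642, 0.2321]
eef_rot: [0.572, 0.467, -0.509, 0.442]
ft_force: [-2.8, 4.8, 7.4]
width: 0.024
{'f': np.float64(-0.05595214035672498), 'lat': np.float64(0.594584775194774), 'h': np.float64(0.0725478462451043), 'th': np.float64(37.64101465334657), 'rad': np.float64(0.09161785855007716), 'tcp': array([ 0.5942, -0.0642,  0.2321]), 'F': array([-2.7786,  4.7559,  7.3569]), 'w': 0.023957771305722377} [ 0.0462  0.0844 -0.9954]
44 [ 0.5217 -0.0403  0.8813]
50 [ 1.1658 -0.0794  1.6032]
```

```bash
python3 -m inch '[{"translation":[0.55,-0.04,0.9],"spin":0},{"translation":[0.6,-0.04,0.7],"spin":0},{"translation":[0,0,0],"spin":0}]'; python3 - <<'E'
from h import *
print(wh(),toolT()[:3,0])
E
python3 -m inch '[{"translation":[0,0,0],"spin":0},{"translation":[0,0,0],"spin":0},{"translation":[0,0,0],"spin":0}]' 0.45 40;  python3 - <<'E'
from h import *
print(wh(),toolT()[:3,0])
for t in (25,0,-20,-36): print(t,toward(t,.098))
crop("scene",200,130,350,240,5,"pics/s22.png")
E
```

```text
time: 27.7
ee_pos: [0.5919, -0.076, 0.2215]
eef_rot: [0.574, 0.468, -0.507, 0.441]
ft_force: [2.7, 3.8, -4.0]
width: 0.0242
{'f': np.float64(-0.06810352553250688), 'lat': np.float64(0.5946131230157031), 'h': np.float64(0.06189886878018447), 'th': np.float64(47.732496466222656), 'rad': np.float64(0.09203021322491496), 'tcp': array([ 0.5919, -0.076 ,  0.2215]), 'F': array([ 2.7119,  3.793 , -3.9912]), 'w': 0.024187203762534134} [ 0.0494  0.0899 -0.9947]
time: 28.08
ee_pos: [0.5923, -0.0781, 0.2225]
eef_rot: [0.574, 0.466, -0.507, 0.442]
ft_force: [-0.2, 0.4, -0.6]
width: 0.0442
{'f': np.float64(-0.0699580784666179), 'lat': np.float64(0.5953951943994016), 'h': np.float64(0.06293457676447492), 'th': np.float64(48.025321082933104), 'rad': np.float64(0.09410044471342871), 'tcp': array([ 0.5923, -0.0781,  0.2225]), 'F': array([-0.1697,  0.3657, -0.6471]), 'w': 0.044247133398960296} [ 0.0511  0.0866 -0.9949]
25 [-2.3041  0.1646 -3.0838]
0 [-2.8241  0.303  -7.2918]
-20 [ -1.9176   0.3679 -10.5717]
-36 [ -0.4146   0.3842 -12.848 ]
```

View pics/s22.png

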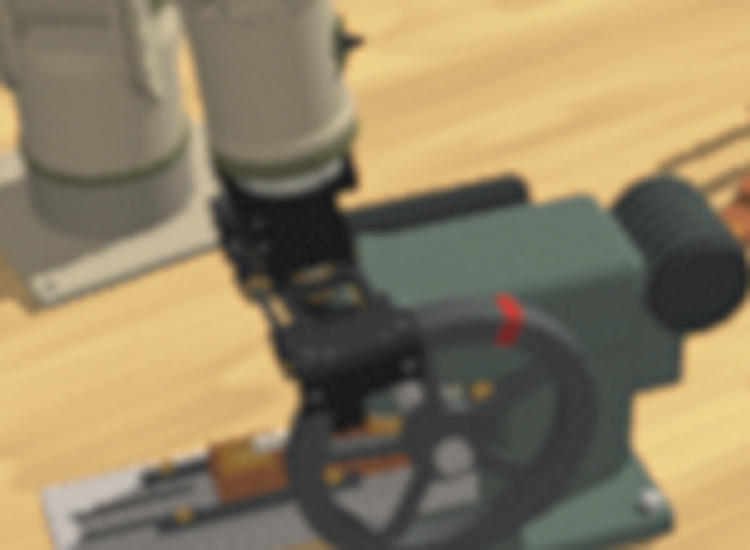

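```bash
python3 -m inch '[{"translation":[-2.4,0.14,-3.3],"spin":0},{"translation":[-0.7,0.12,-4.2],"spin":0},{"translation":[0.8,0.05,-3.4],"spin":0},{"translation":[1.3,0,-2],"spin":0},{"translation":[0,0,0],"spin":0}]'; python3 - <<'E'
from h import *
print(wh(),toolT()[:3,0],toward(-36,.095))
crop("wrist",0,0,560,420,1.4,"pics/w23.png")
E
```

```text
time: 28.75
ee_pos: [0.6181, 0.0485, 0.2461]
eef_rot: [0.575, 0.465, -0.508, 0.442]
ft_force: [-0.3, 0.5, -0.0]
width: 0.0481
{'f': np.float64(0.059178246881954846), 'lat': np.float64(0.5953954055029962), 'h': np.float64(0.08652066266816699), 'th': np.float64(-34.37127687195555), 'rad': np.float64(0.1048231366281335), 'tcp': array([0.6181, 0.0485, 0.2461]), 'F': array([-0.2853,  0.4562, -0.0281]), 'w': 0.04805474765330205} [ 0.0527  0.085  -0.995 ] [ 0.9302 -0.0433  0.4221]
```

View pics/w23.png

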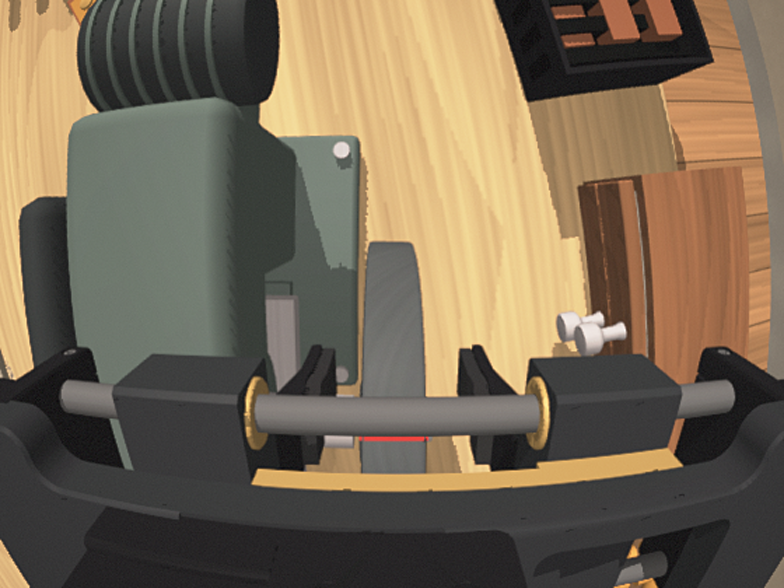

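```bash
python3 -m inch '[{"translation":[0.95,-0.08,0.3],"spin":0},{"translation":[0,0,0],"spin":0},{"translation":[0,0,0],"spin":0},{"translation":[0,0,0],"spin":0}]' 1 40; python3 - <<'E'
from h import *
w=wh();print(w,toolT()[:3,0])
for t in (-29,-22,-15,-8,-1,6,13,20,27): print(t,toward(t,.094))
E
```

```text
time: 29.3
ee_pos: [0.6157, 0.0422, 0.2365]
eef_rot: [0.575, 0.464, -0.51, 0.44]
ft_force: [1.1, 3.2, -0.9]
width: 0.0238
{'f': np.float64(0.052600014874410975), 'lat': np.float64(0.5943314065660966), 'h': np.float64(0.07690154662760829), 'th': np.float64(-34.371801534658516), 'rad': np.float64(0.09316978822830106), 'tcp': array([0.6157, 0.0422, 0.2365]), 'F': array([ 1.0785,  3.179 , -0.9329]), 'w': 0.023766862178484782} [ 0.0495  0.0845 -0.9952]
-29 [-0.5938  0.0056  0.6508]
-22 [-1.1816  0.0042  1.6366]
-15 [-1.6449 -0.0025  2.6866]
-8 [-1.9768 -0.0143  3.7852]
-1 [-2.1724 -0.0311  4.916 ]
6 [-2.2289 -0.0526  6.0621]
13 [-2.1453 -0.0786  7.2065]
20 [-1.9229 -0.1085  8.332 ]
27 [-1.5649 -0.142   9.422 ]
```

```bash
python3 -m inch '[{"translation":[-0.62,0,0.75],"spin":0},{"translation":[-0.57,0,1],"spin":0},{"translation":[-0.45,-0.01,1.06],"spin":0},{"translation":[-0.32,-0.01,1.12],"spin":0},{"translation":[-0.18,-0.02,1.15],"spin":0},{"translation":[-0.04,-0.03,1.16],"spin":0},{"translation":[0.1,-0.03,1.16],"spin":0},{"translation":[0.22,-0.03,1.13],"spin":0}]'; python3 - <<'E'
from h import *
w=wh();print(w,toolT()[:3,0])
for t in (28,33): print(t,toward(t,w['rad']))
crop("scene",200,130,350,240,5,"pics/s24.png")
E
```

```text
time: 30.3
ee_pos: [0.601, -0.0314, 0.248]
eef_rot: [0.58, 0.47, -0.501, 0.438]
ft_force: [-1.5, 7.7, 5.1]
width: 0.0238
{'f': np.float64(-0.022906091804284726), 'lat': np.float64(0.5945628823780776), 'h': np.float64(0.08831658641441559), 'th': np.float64(14.540046979845181), 'rad': np.float64(0.09123874438878067), 'tcp': array([ 0.601 , -0.0314,  0.248 ]), 'F': array([-1.4577,  7.6775,  5.0978]), 'w': 0.023840754296797047} [ 0.0566  0.1067 -0.9927]
28 [ 0.5393 -0.0781  2.0679]
33 [ 0.8609 -0.1101  2.7952]
```

View pics/s24.png

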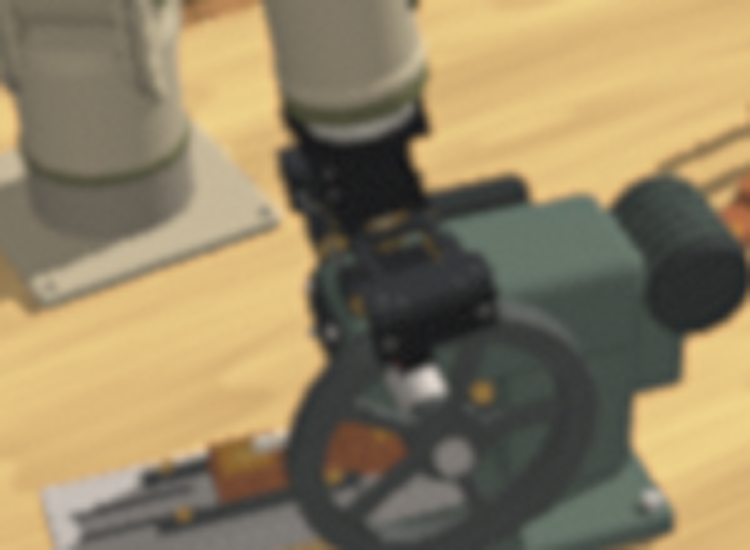

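```bash
python3 -m inch '[{"translation":[0.15,-0.03,1],"spin":0},{"translation":[0.28,-0.04,1.03],"spin":0},{"translation":[0.42,-0.05,1],"spin":0},{"translation":[0.52,-0.06,0.95],"spin":0},{"translation":[0,0,0],"spin":0}]'; python3 - <<'E'
from h import *
w=wh();print(w,toolT()[:3,0])
E
python3 -m inch '[{"translation":[0,0,0],"spin":0},{"translation":[0,0,0],"spin":0},{"translation":[0,0,0],"spin":0},{"translation":[0,0,0],"spin":0},{"translation":[-3,0,0],"spin":0},{"translation":[-4,0,-1],"spin":0},{"translation":[-3,0,-4],"spin":0},{"translation":[0,0,-4],"spin":0},{"translation":[0,0,0],"spin":0}]' 0.2 40
python3 - <<'E'
from h import *
T=toolT();w=wh();print(w,T[:3,0]);np.save("w25T.npy",T)
im=crop("wrist",0,0,560,420,1.4,"pics/w25.png");cv2.imwrite("pics/w25raw.png",im[:,:,::-1])
im=crop("scene",230,180,330,255,8,"pics/s25.png");cv2.imwrite("pics/s25raw.png",im[:,:,::-1])
E
```

```text
time: 30.98
ee_pos: [0.5947, -0.0625, 0.2325]
eef_rot: [0.584, 0.472, -0.496, 0.436]
ft_force: [2.5, 2.4, -4.6]
width: 0.0243
{'f': np.float64(-0.05485903930924166), 'lat': np.float64(0.5945759456849903), 'h': np.float64(0.07282549106468), 'th': np.float64(36.99051244536011), 'rad': np.float64(0.09117601846288699), 'tcp': array([ 0.5947, -0.0625,  0.2325]), 'F': array([ 2.4542,  2.3724, -4.6477]), 'w': 0.024262511041182485} [ 0.0619  0.1187 -0.991 ]
time: 32.1
ee_pos: [0.604, 0.0138, 0.3471]
eef_rot: [0.584, 0.471, -0.497, 0.437]
ft_force: [-0.2, -0.2, -0.2]
width: 0.0697
{'f': np.float64(0.0217994816313858), 'lat': np.float64(0.5883758810867462), 'h': np.float64(0.18745832617560504), 'th': np.float64(-6.633118306300162), 'rad': np.float64(0.1887215977358094), 'tcp': array([0.604 , 0.0138, 0.3471]), 'F': array([-0.2229, -0.2458, -0.1885]), 'w': 0.06968387848141389} [ 0.0637  0.1161 -0.9912]
```

View pics/w25.png

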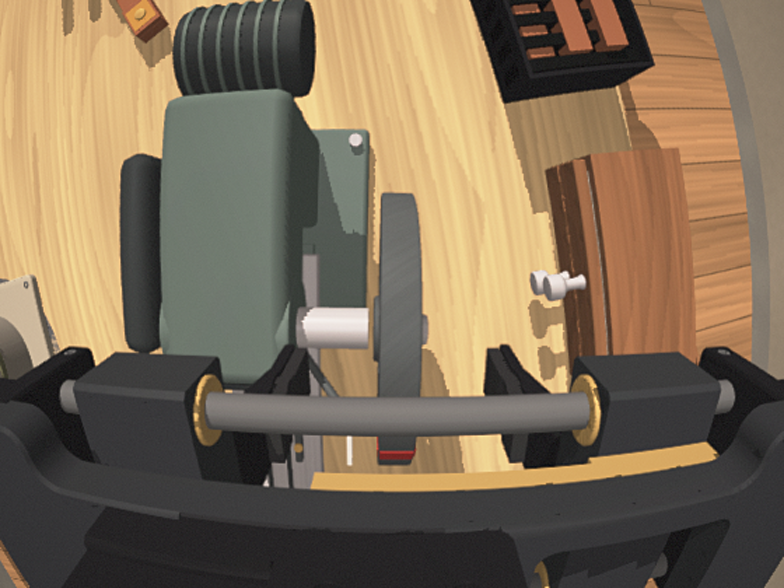

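View pics/s25.png

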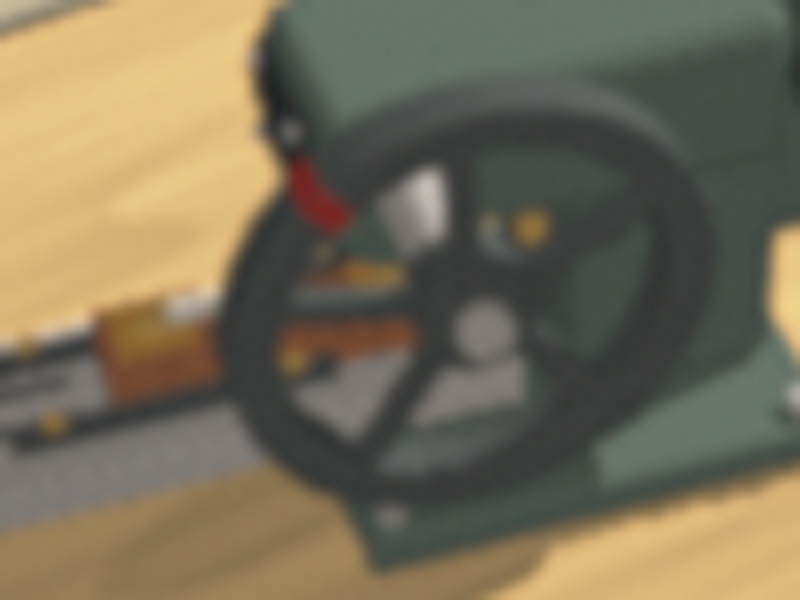

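```bash
cat >> h.py <<'E'
def markang(im,lat=.6063,hub=None,verbose=1):
    a=im.astype(int); m=(a[:,:,0]>110)&(a[:,:,1]<70)&(a[:,:,2]<70); m[:, :225]=0; m[:,345:]=0; m[:150]=0; m[262:]=0
    H=np.array([HUBF,.178]) if hub is None else np.array(hub)
    pts=[];
    for v,u in zip(*np.nonzero(m)):
        o,d=ray("scene",(u,v)); t=(lat-o[:2]@LT)/(d[:2]@LT); p=o+t*d
        f=p[:2]@AX-H[0]; h=p[2]-H[1]; pts.append((np.degrees(np.arctan2(h,-f)),np.hypot(f,h),u,v,a[v,u,0]))
    pts=np.array(pts)
    if verbose: print(len(pts),"px; mean uv",pts[:,2:4].mean(0),"rad",pts[:,1].min(),pts[:,1].max(),"all",pts[:,0].mean())
    s=pts[(pts[:,1]<.106)&(pts[:,1]>.082)]
    return s[:,0].mean() if len(s) else None,len(s)
E
python3 - <<'E'
from h import *
for n in ("scene0","s25raw"):
    im=cv2.imread(f"pics/{n}.png")[:,:,::-1]; print(n,markang(im))
# hub cap position: nut centre in crop s25 (488,330)
o,d=ray("scene",(230+488/8-.4,180+330/8-.4))
for lat in (.6063,.612,.62):
    t=(lat-o[:2]@LT)/(d[:2]@LT);p=o+t*d;print(lat,p[:2]@AX,p[2])
E
```

```text
6 px; mean uv [255.3333 228.6667] rad 0.0878054455720422 0.1968614690926716 all -3.0205467721782995
scene0 (np.float64(-6.439421640732816), 4)
16 px; mean uv [269.5   204.875] rad 0.08731084829366433 0.11571375550098108 all 52.407817248049255
s25raw (np.float64(52.013985880049766), 11)
0.6063 0.11609869839810733 0.17005995981911637
0.612 0.1141429454235005 0.175546176730781
0.62 0.1113980289679121 0.183246130291012
```

```bash
python3 - <<'E'
from h import *
def on(u,v,lat):
    o,d=ray("scene",(u,v)); t=(lat-o[:2]@LT)/(d[:2]@LT);p=o+t*d
    f=p[:2]@AX-HUBF;h=p[2]-.178;return np.round([f,h,np.degrees(np.arctan2(h,-f)),np.hypot(f,h)],4)
for c in [(310,192),(330,207),(348,216)]: print(c,on(230+c[0]/8-.4,180+c[1]/8-.4,.6063))
for c in [(295,165),(302,180)]: print(c,on(230+c[0]/8-.4,180+c[1]/8-.4,.5943))
# circle reprojection overlay
im=cv2.imread("pics/s25raw.png");k=8
c=cv2.resize(im[180:255,230:330],None,fx=k,fy=k,interpolation=cv2.INTER_CUBIC)
for R_,col in((.105,(0,255,255)),(.083,(255,255,0)),(.02,(255,0,255))):
    pts=[]
    for q in np.linspace(0,2*np.pi,100):
        xy=AX*(HUBF-R_*np.cos(q))+LT*.6063; pts.append((proj("scene",np.r_[xy,.178+R_*np.sin(q)])-[230,180]+.5)*k)
    cv2.polylines(c,[np.int32(pts)],True,col,1)
for q in range(0,91,15):
    q=np.radians(q); u=[(proj("scene",np.r_[AX*(HUBF-a*np.cos(q))+LT*.6063,.178+a*np.sin(q)])-[230,180]+.5)*k for a in(.083,.12)]
    cv2.line(c,tuple(np.int32(u[0])),tuple(np.int32(u[1])),(255,255,255),1)
cv2.imwrite("pics/s25o.png",c)
E
```

```text
(310, 192) [-0.0646  0.0858 53.0122  0.1074]
(330, 207) [-0.057   0.076  53.1251  0.0951]
(348, 216) [-0.0501  0.0694 54.2108  0.0856]
(295, 165) [-0.0667  0.0905 53.6118  0.1124]
(302, 180) [-0.0643  0.0823 52.0068  0.1044]
```

View pics/s25o.png

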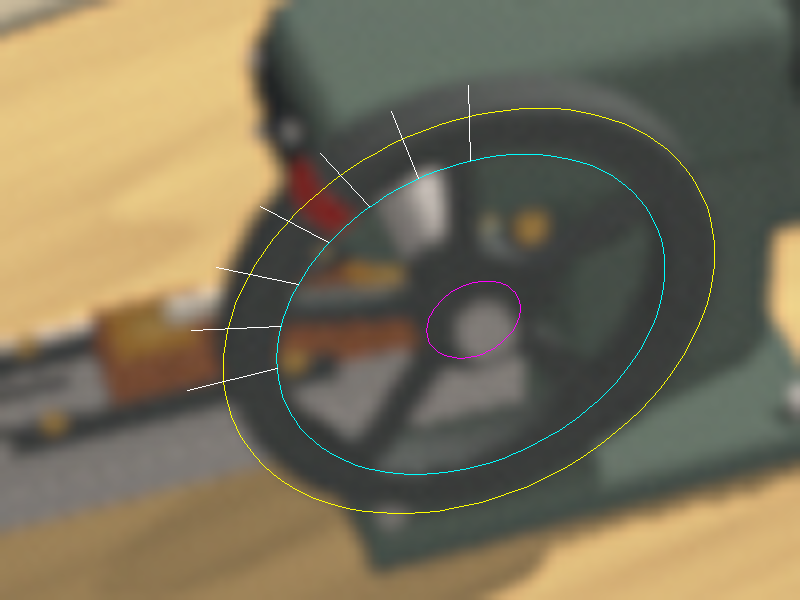

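```bash
python3 - <<'E'
from h import *
def on(u,v,lat):
    o,d=ray("scene",(u,v)); t=(lat-o[:2]@LT)/(d[:2]@LT);p=o+t*d
    f=p[:2]@AX-HUBF;h=p[2]-.178;return np.round([f,h,np.degrees(np.arctan2(h,-f)),np.hypot(f,h)],4)
for x0,y0,k,c in [(200,155,5,(310,369)),(205,190,10,(570,389)),(200,130,5,(510,322)),(200,130,5,(567,471))]: print(c,on(x0+c[0]/k-.4,y0+c[1]/k-.4,.6063))
w=wh();print(w)
for t in(-20,-10): print(t,toward(t,.1),toward(t,.094))
E
```

```text
(310, 369) [-0.092  -0.0094 -5.8319  0.0925]
(570, 389) [-0.092  -0.0098 -6.0952  0.0926]
(510, 322) [  0.0439   0.0929 115.299    0.1028]
(567, 471) [   0.0856   -0.0464 -151.5149    0.0973]
{'f': np.float64(0.017971003737222255), 'lat': np.float64(0.5891785314343237), 'h': np.float64(0.18666549427867957), 'th': np.float64(-5.499136579394735), 'rad': np.float64(0.18752856776935883), 'tcp': array([0.604 , 0.0099, 0.3463]), 'F': array([ 0.1029, -0.4193,  0.0673]), 'w': 0.07011898668706486}
-20 [ 9.3925 -0.3563 -0.4635] [ 9.9259 -0.3839 -0.1902]
-10 [ 8.7354 -0.3706  1.1509] [ 9.3082 -0.3974  1.3274]
```

```bash
sed -i 's/-\.0185/-.0265/g' h.py; python3 - <<'E'
from h import *
print(wh(),toolT()[:3,:3])
for t in(-30,-25): print(t,toward(t,.14),toward(t,.096))
E
```

```text
{'f': np.float64(0.01697419151449918), 'lat': np.float64(0.5888656161604399), 'h': np.float64(0.19459697897096762), 'th': np.float64(-4.98514494859824), 'rad': np.float64(0.19533588354984371), 'tcp': array([0.604 , 0.0099, 0.3463]), 'F': array([ 0.1029, -0.4193,  0.0673]), 'w': 0.07011898668706486} [[ 0.0632  0.9828 -0.1735]
 [ 0.1143 -0.1798 -0.977 ]
 [-0.9914  0.0419 -0.1237]]
-30 [ 7.9332 -0.2027 -4.3529] [11.437  -0.4057 -1.6991]
-25 [ 7.2391 -0.2004 -3.3479] [10.961  -0.4042 -1.01  ]
```

```bash
python3 -m inch '[{"translation":[3,0.15,-3],"spin":0},{"translation":[3,0,0],"spin":0},{"translation":[2.5,0,0.6],"spin":0},{"translation":[0,0,0],"spin":0}]'; python3 - <<'E'
from h import *
print(wh())
for t in(-27,): print(t,toward(t,.096))
E
```

```text
time: 32.7
ee_pos: [0.6153, 0.0363, 0.261]
eef_rot: [0.585, 0.466, -0.501, 0.434]
ft_force: [0.9, -0.3, 0.7]
width: 0.0698
{'f': np.float64(0.04518765325162556), 'lat': np.float64(0.5947158233945136), 'h': np.float64(0.10932149991084389), 'th': np.float64(-22.45758057792286), 'rad': np.float64(0.11829249489779893), 'tcp': array([0.6153, 0.0363, 0.261 ]), 'F': array([ 0.8967, -0.3407,  0.7468]), 'w': 0.06983580585347084}
-27 [ 2.3397 -0.0974  0.4465]
```

```bash
python3 -m inch '[{"translation":[2.2,-0.1,0.3],"spin":0},{"translation":[0.2,0,0],"spin":0},{"translation":[0,0,0],"spin":0},{"translation":[0,0,0],"spin":0},{"translation":[0,0,0],"spin":0},{"translation":[0,0,0],"spin":0},{"translation":[0,0,0],"spin":0}]' 1 40; python3 - <<'E'
from h import *
w=wh();print(w,toolT()[:3,0])
for t in (-20,-13,-6,1,8,15,22): print(t,toward(t,w['rad']))
E
```

```text
time: 33.58
ee_pos: [0.6143, 0.0346, 0.241]
eef_rot: [0.585, 0.466, -0.503, 0.433]
ft_force: [5.3, -0.2, -4.0]
width: 0.024
{'f': np.float64(0.04336838811166123), 'lat': np.float64(0.5940587233756602), 'h': np.float64(0.08931142501752326), 'th': np.float64(-25.900565960885114), 'rad': np.float64(0.09928417661472727), 'tcp': array([0.6143, 0.0346, 0.241 ]), 'F': array([ 5.2654, -0.2287, -3.9785]), 'w': 0.0239845384231236} [ 0.0605  0.1104 -0.992 ]
-20 [-0.5085  0.007   0.8865]
-13 [-0.9899  0.0099  1.999 ]
-6 [-1.3322  0.0069  3.1619]
1 [-1.5303 -0.0019  4.3578]
8 [-1.5813 -0.0164  5.5689]
15 [-1.4845 -0.0363  6.7771]
22 [-1.2412 -0.0614  7.9644]
```

```bash
python3 -m inch '[{"translation":[-0.52,0,0.9],"spin":0},{"translation":[-0.48,0,1.12],"spin":0},{"translation":[-0.35,0,1.17],"spin":0},{"translation":[-0.2,-0.01,1.2],"spin":0},{"translation":[-0.06,-0.02,1.22],"spin":0},{"translation":[0.08,-0.02,1.2],"spin":0}]'; python3 - <<'E'
from h import *
w=wh();print(w,toolT()[:3,0])
for t in (18,22,26): print(t,toward(t,w['rad']))
im=crop("scene",230,180,330,255,8,"pics/s26.png");cv2.imwrite("pics/s26raw.png",im[:,:,::-1])
E
```

```text
time: 34.33
ee_pos: [0.6031, -0.0216, 0.2498]
eef_rot: [0.589, 0.472, -0.494, 0.432]
ft_force: [-0.2, 8.0, 2.7]
width: 0.0236
{'f': np.float64(-0.014378307417498418), 'lat': np.float64(0.5942500304134143), 'h': np.float64(0.09802872035724364), 'th': np.float64(8.344327443810515), 'rad': np.float64(0.09907757434995451), 'tcp': array([ 0.6031, -0.0216,  0.2498]), 'F': array([-0.2077,  7.9714,  2.7461]), 'w': 0.023552970838935663} [ 0.0669  0.1288 -0.9894]
18 [ 0.1494 -0.047   1.6603]
22 [ 0.2927 -0.0694  2.3365]
26 [ 0.4829 -0.0934  3.001 ]
```

View pics/s26.png

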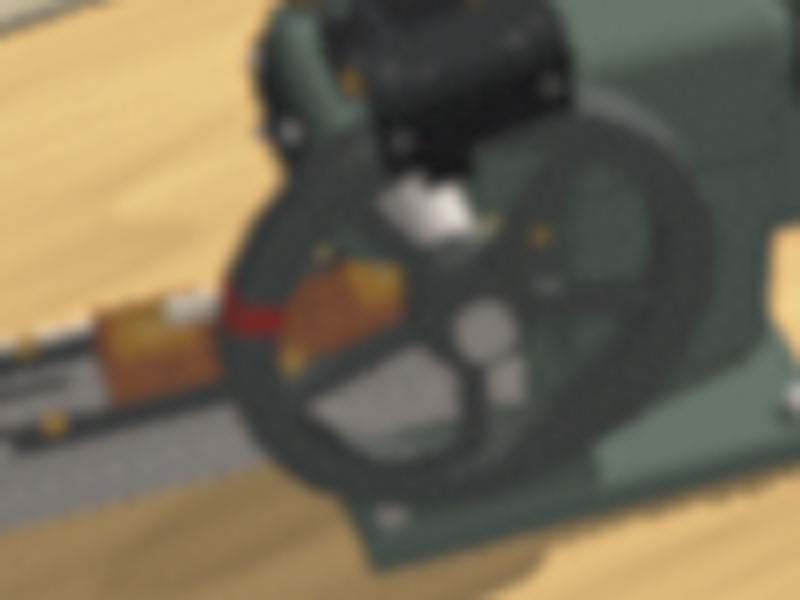

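```bash
cat >> h.py <<'E'
def on(u,v,lat=.6063):
    o,d=ray("scene",(u,v)); t=(lat-o[:2]@LT)/(d[:2]@LT);p=o+t*d
    f=p[:2]@AX-HUBF;h=p[2]-.178;return np.round([f,h,np.degrees(np.arctan2(h,-f)),np.hypot(f,h)],4)
E
python3 - <<'E'
from h import *
for c in [(240,318),(258,320),(275,321)]: print(on(230+c[0]/8-.4,180+c[1]/8-.4))
im=cv2.imread("pics/s26raw.png")[:,:,::-1].astype(int)
s=im[:,:,0]-im[:,:,1]; 
ys,xs=np.mgrid[215:225,256:268]; w=np.clip((im[215:225,256:268,0]-(im[215:225,256:268,1]+im[215:225,256:268,2])/2)-40,0,None)*((im[215:225,256:268,1]<75))
print(w.astype(int)); print((w*xs).sum()/w.sum(),(w*ys).sum()/w.sum()); print(on((w*xs).sum()/w.sum(),(w*ys).sum()/w.sum()))
E
```

```text
[-0.096   0.0308 17.7875  0.1009]
[-0.0889  0.0275 17.1946  0.0931]
[-0.0821  0.0248 16.8329  0.0858]
[[ 0  0  0  0  0  0  0  0  0  0  0  0]
 [ 0  0  4  0  0  0  0  0  0  0  0  0]
 [ 0  0  7  0  0  0  0  0  0  0  0  2]
 [ 0  0 10 10  1  0  0  0  0  0  2  6]
 [ 0  0 10 18 22 28 31 30 27 17 13 11]
 [ 0  0  3 15 27 35 37 34 30 22 15 12]
 [ 0  0  0  0  5 11 11 10 10  9 12 12]
 [ 0  0  0  0  0  0  0  0  0  1 11  0]
 [ 0  0  0  0  0  0  0  0  0  0  0  0]
 [ 0  0  0  0  0  0  0  0  0  0  0  0]]
262.57426597582037 219.63816925734025
[-0.0866  0.0266 17.0894  0.0906]
```

```bash
python3 -m inch '[{"translation":[0.05,-0.03,1],"spin":0},{"translation":[0.13,-0.03,1],"spin":0},{"translation":[0.18,-0.03,0.6],"spin":0},{"translation":[0,0,0],"spin":0}]'; python3 - <<'E'
from h import *
w=wh();print(w,toolT()[:3,0])
im=crop("scene",230,180,330,255,8,"pics/s27.png");cv2.imwrite("pics/s27raw.png",im[:,:,::-1])
im=crop("wrist",0,0,560,420,1.4,"pics/w27.png")
E
```

```text
time: 34.88
ee_pos: [0.5991, -0.0414, 0.2443]
eef_rot: [0.591, 0.474, -0.49, 0.431]
ft_force: [0.3, 0.6, -2.6]
width: 0.0241
{'f': np.float64(-0.034823999824671895), 'lat': np.float64(0.5942693436944472), 'h': np.float64(0.09248487164874236), 'th': np.float64(20.633225498391056), 'rad': np.float64(0.09882389613688126), 'tcp': array([ 0.5991, -0.0414,  0.2443]), 'F': array([ 0.3164,  0.6492, -2.6065]), 'w': 0.02408892917850625} [ 0.0702  0.1372 -0.9881]
```

View pics/s27.png

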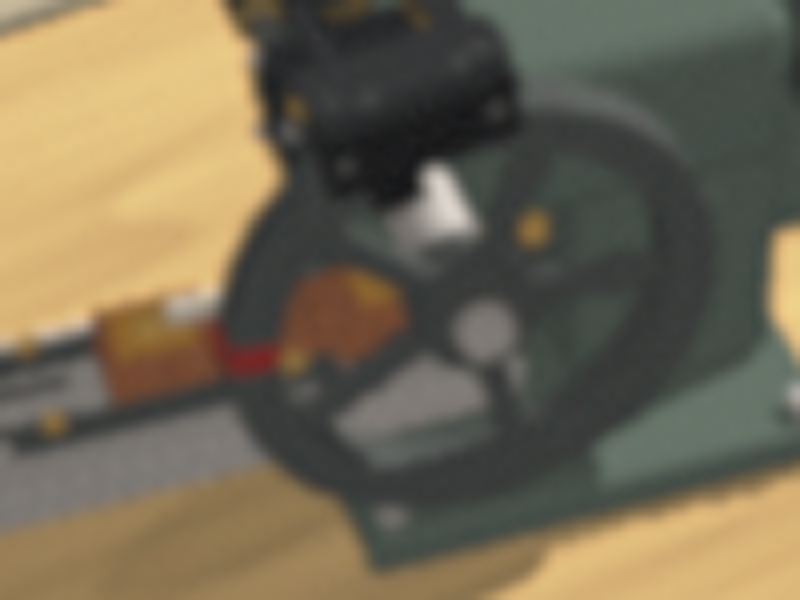

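View pics/w27.png

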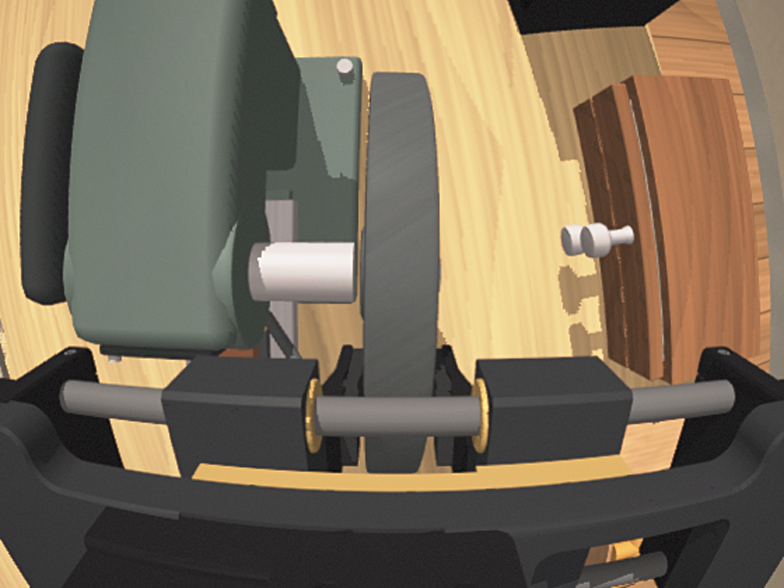

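```bash
python3 - <<'E'
from h import *
for c in [(235,360),(252,359),(268,357)]: print(on(230+c[0]/8-.4,180+c[1]/8-.4))
print(toward(25.5,.0988))
im=cv2.imread("pics/s27raw.png");k=8
c=cv2.resize(im[180:255,230:330],None,fx=k,fy=k,interpolation=cv2.INTER_CUBIC)
for R_,col in((.105,(0,255,255)),(.083,(255,255,0))):
    pts=[]
    for q in np.linspace(0,2*np.pi,100):
        xy=AX*(HUBF-R_*np.cos(q))+LT*.6063; pts.append((proj("scene",np.r_[xy,.178+R_*np.sin(q)])-[230,180]+.5)*k)
    cv2.polylines(c,[np.int32(pts)],True,col,1)
cv2.imwrite("pics/s27o.png",c)
E
```

```text
[-0.0995  0.0096  5.4838  0.0999]
[-0.0926  0.0079  4.8577  0.0929]
[-0.086   0.0068  4.5454  0.0863]
[ 0.2136 -0.0321  0.8237]
```

View pics/s27o.png

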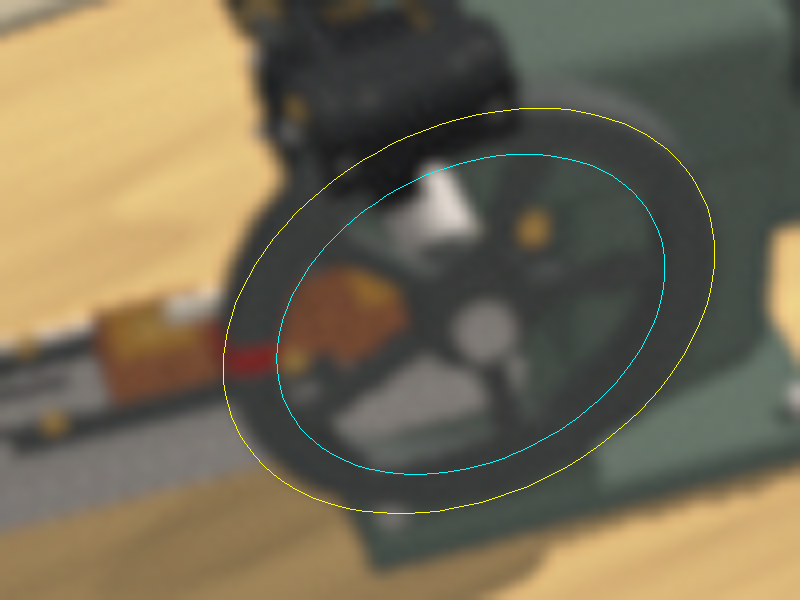

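```bash
python3 -m inch '[{"translation":[0.2,-0.03,0.9],"spin":0},{"translation":[0,0,0],"spin":0}]'; python3 - <<'E'
from h import *
w=wh();print(w,toolT()[:3,0])
im=crop("scene",230,180,330,255,8,"pics/s28.png");cv2.imwrite("pics/s28raw.png",im[:,:,::-1])
E
```

```text
time: 35.22
ee_pos: [0.5979, -0.0472, 0.2416]
eef_rot: [0.591, 0.475, -0.489, 0.432]
ft_force: [0.3, 0.2, -0.2]
width: 0.0243
{'f': np.float64(-0.04086283499526448), 'lat': np.float64(0.5942432698122505), 'h': np.float64(0.08980836142935372), 'th': np.float64(24.465551255302838), 'rad': np.float64(0.09866769008381437), 'tcp': array([ 0.5979, -0.0472,  0.2416]), 'F': array([ 0.2853,  0.1591, -0.1811]), 'w': 0.024252667050663663} [ 0.0711  0.1396 -0.9877]
```

View pics/s28.png

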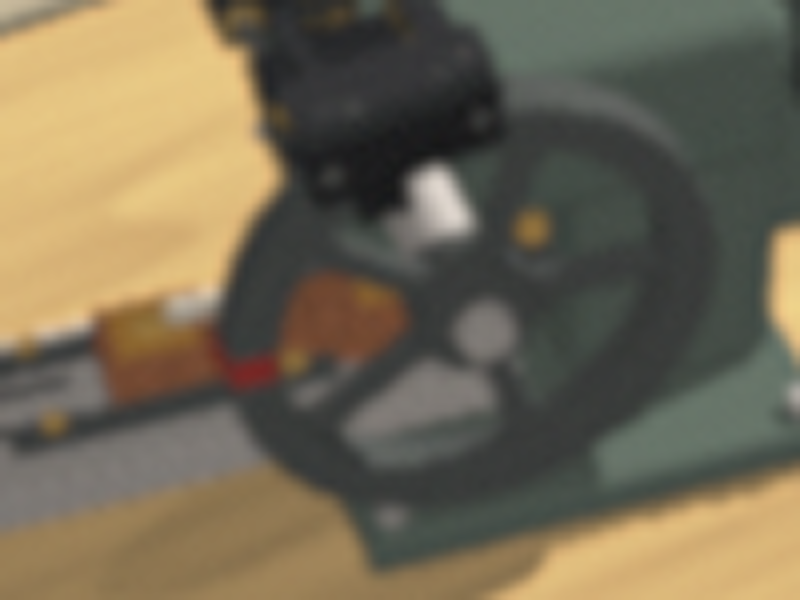

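```bash
python3 -m inch '[{"translation":[0,0,0],"spin":0},{"translation":[0,0,0],"spin":0},{"translation":[0,0,0],"spin":0},{"translation":[0,0,0],"spin":0},{"translation":[-3,0,0],"spin":0},{"translation":[-4,0,0],"spin":0},{"translation":[-4,0,0],"spin":0},{"translation":[0,0,0],"spin":0}]' 0.2 40
python3 - <<'E'
from h import *
T=toolT();print(T)
for n,p in dict(hammer=(400,245),pl=(405,190),glue=(376,170)).items():
    w=onz("top",p,.02); print(n,w,((w[:2]-O)@M))
print((T[:2,3]-O)@M)
tgt=W(-.36,-.12,.17); print(tgt,np.linalg.inv(T)@np.r_[tgt,1]*100)
E
```

```text
time: 36.28
ee_pos: [0.5905, -0.0635, 0.3545]
eef_rot: [0.591, 0.474, -0.488, 0.434]
ft_force: [-0.2, 0.3, -0.3]
width: 0.0696
[[ 0.0739  0.9834 -0.1658  0.5905]
 [ 0.1366 -0.1747 -0.9751 -0.0635]
 [-0.9879  0.0494 -0.1472  0.3545]
 [ 0.      0.      0.      1.    ]]
hammer [ 0.4179 -0.4219  0.02  ] [-0.4712 -0.0196]
pl [ 0.624  -0.4511  0.02  ] [-0.4624 -0.2276]
glue [ 0.7021 -0.3456  0.02  ] [-0.3444 -0.2851]
[-0.0874 -0.124 ]
[ 0.5369 -0.3309  0.17  ] [ 14.1762  -1.5098  29.6706 100.    ]
```

```bash
python3 -m inch '[{"translation":[-0.6,-0.2,5],"spin":0},{"translation":[-0.6,-0.2,5],"spin":0},{"translation":[0,-0.2,5],"spin":0},{"translation":[0,-0.2,5],"spin":0},{"translation":[1.5,-0.2,5],"spin":0},{"translation":[4.5,-0.2,4],"spin":0},{"translation":[5,0,1],"spin":0},{"translation":[3,0,0],"spin":0},{"translation":[0,0,0],"spin":0}]'
python3 - <<'E'
from h import *
T=toolT();print(T,(T[:2,3]-O)@M);np.save("w29T.npy",T)
im=crop("wrist",0,0,560,420,1.4,"pics/w29.png");cv2.imwrite("pics/w29raw.png",im[:,:,::-1])
im=crop("scene",190,160,350,260,5,"pics/s29.png");cv2.imwrite("pics/s29raw.png",im[:,:,::-1])
E
```

```text
time: 37.4
ee_pos: [0.5348, -0.3436, 0.1704]
eef_rot: [0.589, 0.476, -0.489, 0.432]
ft_force: [-0.3, -0.4, 0.7]
width: 0.0699
[[ 0.0683  0.984  -0.1643  0.5348]
 [ 0.1393 -0.1725 -0.9751 -0.3436]
 [-0.9879  0.0438 -0.1488  0.1704]
 [ 0.      0.      0.      1.    ]] [-0.373  -0.1202]
```

View pics/w29.png

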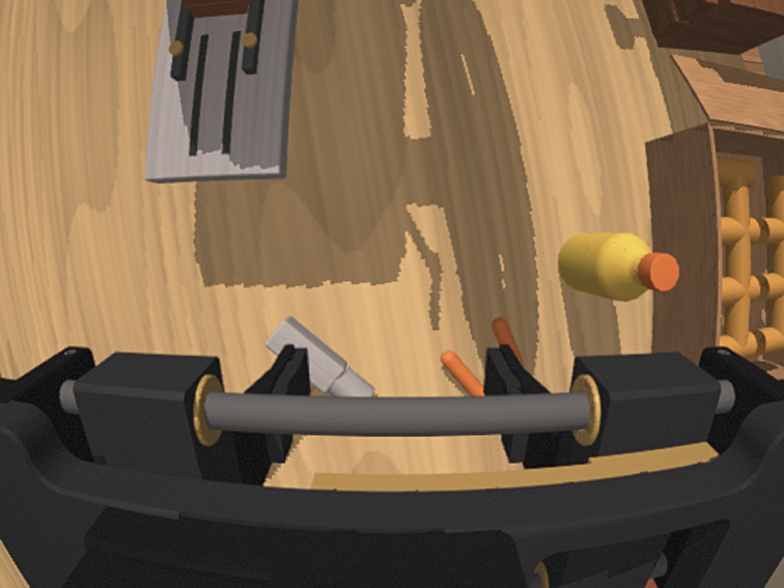

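View pics/s29.png

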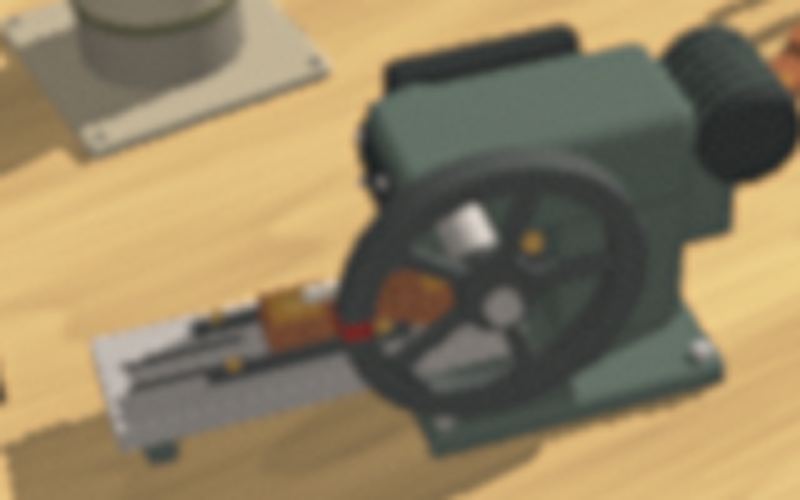

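```bash
python3 -m inch '[{"translation":[-2,0,-5],"spin":0},{"translation":[-2,0,-5],"spin":0},{"translation":[-1,0,-4],"spin":0},{"translation":[0,0,0],"spin":0}]'
python3 - <<'E'
from h import *
T=toolT();print(T,(T[:2,3]-O)@M);np.save("w30T.npy",T)
im=crop("wrist",0,0,560,420,1.4,"pics/w30.png");cv2.imwrite("pics/w30raw.png",im[:,:,::-1])
crop("wrist",190,0,390,150,4,"pics/w30c.png",im)
E
```

```text
time: 38.0
ee_pos: [0.559, -0.2115, 0.2541]
eef_rot: [0.591, 0.471, -0.487, 0.438]
ft_force: [-0.1, 0.6, -0.2]
width: 0.0693
[[ 0.0825  0.9833 -0.1624  0.559 ]
 [ 0.1307 -0.1722 -0.9763 -0.2115]
 [-0.988   0.0593 -0.1428  0.2541]
 [ 0.      0.      0.      1.    ]] [-0.2387 -0.12  ]
```

View pics/w30c.png

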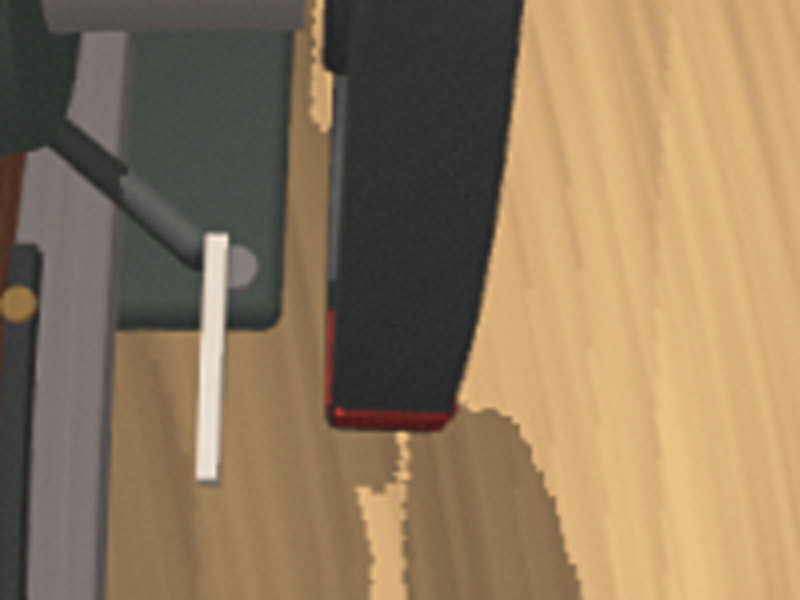

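```bash
python3 - <<'E'
from h import *
from scipy.ndimage import map_coordinates
from scipy.optimize import least_squares
im=cv2.imread("pics/s29raw.png").astype(float); g=im.max(2)
def P(r_,q,hf=HUBF,z=.178): return proj("scene",np.r_[AX*(hf-r_*np.cos(q))+LT*.6063,z+r_*np.sin(q)])
obs=[]
for r0,lo,hi,name in((.083,.072,.092,'in'),(.105,.098,.118,'out')):
  for q in np.radians(np.arange(-180,180,4)):
    if name=='out' and not(-170<np.degrees(q)<10): continue   # lower half: outside is background
    rs=np.linspace(lo,hi,60); uv=np.array([P(a,q) for a in rs]); s=map_coordinates(g,[uv[:,1],uv[:,0]],order=1)
    d=np.gradient(s); i=np.argmax(np.abs(d)); 
    if 3<i<56 and abs(d[i])*60>150 and ((d[i]<0)==(name=='in')): obs.append((r0,q,rs[i]))
obs=np.array(obs); print(len(obs))
for r0 in(.083,.105):
    o=obs[obs[:,0]==r0]; print(r0,len(o),[(int(np.degrees(b)),round((c-r0)*1000,1)) for _,b,c in o])
f=lambda p:(obs[:,2]-obs[:,0])-(p[2]-p[0]*np.cos(obs[:,1])+p[1]*np.sin(obs[:,1]))
r_=least_squares(f,[0,0,0],loss='soft_l1',f_scale=.001);print("shift f(+feed), z, dr mm",r_.x*1000,np.std(r_.fun)*1000)
HF,HZ=HUBF+r_.x[0],.178+r_.x[1]
a=im[:,:,2]-(im[:,:,0]+im[:,:,1])/2
ys,xs=np.mgrid[220:232,254:266]; 
print(a[220:232,254:266].astype(int)); print(im[220:232,254:266,1].astype(int))
def on2(u,v):
    o,d=ray("scene",(u,v)); t=(.6063-o[:2]@LT)/(d[:2]@LT);p=o+t*d
    ff=p[:2]@AX-HF;h=p[2]-HZ;return np.degrees(np.arctan2(h,-ff)),np.hypot(ff,h)
for c in [(343,331),(357,332),(370,329)]: print(on2(190+c[0]/5-.4,160+c[1]/5-.4))
print("start",on2(200+310/5-.4,155+369/5-.4))
E
```

```text
Traceback (most recent call last):
  File "h.py", line 18, in proj
    m=optics.camera_model(n); K=np.array(m["camera_matrix"])
ValueError: time passes only in moves, steps and waits
```

```bash
cat >> h.py <<'E'
_c={}
_cm=optics.camera_model
class _O:
    camera=staticmethod(optics.camera)
    @staticmethod
    def camera_model(n):
        if n not in _c: _c[n]=_cm(n)
        return _c[n]
optics=_O
E
cat > fit.py <<'E'
from h import *
from scipy.ndimage import map_coordinates
from scipy.optimize import least_squares
im=cv2.imread("pics/s29raw.png").astype(float); g=im.max(2)
def P(r_,q,hf=HUBF,z=.178): return proj("scene",np.r_[AX*(hf-r_*np.cos(q))+LT*.6063,z+r_*np.sin(q)])
obs=[]
for r0,lo,hi,name in((.083,.072,.092,'in'),(.105,.098,.118,'out')):
  for q in np.radians(np.arange(-180,180,4)):
    if name=='out' and not(-170<np.degrees(q)<10): continue
    rs=np.linspace(lo,hi,60); uv=np.array([P(a,q) for a in rs]); s=map_coordinates(g,[uv[:,1],uv[:,0]],order=1)
    d=np.gradient(s); i=np.argmax(np.abs(d))
    if 3<i<56 and abs(d[i])*60>100 and ((d[i]<0)==(name=='in')): obs.append((r0,q,rs[i]))
obs=np.array(obs); print(len(obs))
for r0 in(.083,.105):
    o=obs[obs[:,0]==r0]; print(r0,len(o),[(int(np.degrees(b)),float(round((c-r0)*1000,1))) for _,b,c in o])
f=lambda p:(obs[:,2]-obs[:,0])-(p[2]-p[0]*np.cos(obs[:,1])+p[1]*np.sin(obs[:,1]))
r_=least_squares(f,[0,0,0],loss='soft_l1',f_scale=.001);print("shift f, z, dr mm",r_.x*1000,np.std(r_.fun)*1000)
HF,HZ=HUBF+r_.x[0],.178+r_.x[1]
def on2(u,v):
    o,d=ray("scene",(u,v)); t=(.6063-o[:2]@LT)/(d[:2]@LT);p=o+t*d
    ff=p[:2]@AX-HF;h=p[2]-HZ;return np.degrees(np.arctan2(h,-ff)),np.hypot(ff,h)
for c in [(343,331),(357,332),(370,329)]: print(on2(190+c[0]/5-.4,160+c[1]/5-.4))
print("start",on2(200+310/5-.4,155+369/5-.4))
E
python3 fit.py
```

```text
30
0.083 15 [(-52, -3.9), (-48, -6.6), (-44, -8.3), (-16, -3.5), (8, -2.2), (12, 0.9), (16, 1.9), (20, 0.2), (24, -0.5), (28, -1.5), (68, -1.5), (72, 1.9), (76, 2.6), (80, 0.2), (84, 0.9)]
0.105 15 [(-59, 7.9), (-56, -0.2), (-52, -2.6), (-48, -3.9), (-44, -5.3), (-40, -4.3), (-36, -5.6), (-32, -3.3), (-28, -3.9), (-24, -3.6), (-20, -2.9), (-16, -2.9), (-12, -1.9), (-8, -0.2), (8, -1.2)]
shift f, z, dr mm [-0.1794  3.1497 -1.9785] 2.7948673959211714
(np.float64(1.2001570496947318), np.float64(0.10215345530011932))
(np.float64(-1.0110023269207775), np.float64(0.09314969082711456))
(np.float64(-1.2382256028478875), np.float64(0.08454710680908051))
start (np.float64(-7.780751387950654), np.float64(0.09267776654182801))
```

```bash
python3 -m inch '[{"translation":[-1,0,2],"spin":-5},{"translation":[-1,0,2],"spin":-5}]';python3 -c "
from h import *
print(r.read_state()['joint_positions'])"
```

```text
time: 38.3
ee_pos: [0.5518, -0.257, 0.2694]
eef_rot: [0.549, 0.512, -0.443, 0.49]
ft_force: [0.6, -0.6, -0.1]
width: 0.0696
[ 0.9345  0.3245 -0.6191  1.4175  0.0375  1.4212  0.3474]
```

```bash
python3 -m inch '[{"translation":[0,0,0],"spin":-10.7},{"translation":[0,0,0],"spin":-10.7}]' - -;python3 -c "
from h import *
print(r.read_state()['joint_positions'])"
```

```text
time: 38.55
ee_pos: [0.5509, -0.2625, 0.2707]
eef_rot: [0.448, 0.585, -0.34, 0.585]
ft_force: [-1.2, -0.3, 0.3]
width: 0.0696
[ 0.9791  0.3363 -0.6715  1.4107  0.0607  1.4247  0.7171]
```

```bash
python3 -m inch '[{"translation":[0,0,0],"spin":-10.7},{"translation":[0,0,0],"spin":-10.7},{"translation":[0,0,0],"spin":-10.7},{"translation":[0,0,0],"spin":-10.7},{"translation":[0,0,0],"spin":-10.7},{"translation":[0,0,0],"spin":-10.7},{"translation":[0,0,0],"spin":-10.7},{"translation":[0,0,0],"spin":-10.7},{"translation":[0,0,0],"spin":0}]';python3 - <<'E'
from h import *
print(r.read_state()['joint_positions']);T=toolT();print(T);np.save("w31T.npy",T)
C=T@np.array(optics.camera_model("wrist")["tool_from_camera"]);print(C)
im=crop("wrist",0,0,560,420,1.4,"pics/w31.png");cv2.imwrite("pics/w31raw.png",im[:,:,::-1])
E
```

```text
time: 39.67
ee_pos: [0.5476, -0.2779, 0.2742]
eef_rot: [-0.073, 0.659, 0.145, 0.735]
ft_force: [-0.4, -0.2, -0.1]
width: 0.0696
[ 1.1576  0.4011 -0.9082  1.3899  0.1758  1.4448  2.1624]
[[ 0.0899 -0.3098  0.9465  0.5476]
 [ 0.1168  0.9471  0.2989 -0.2779]
 [-0.9891  0.0837  0.1214  0.2742]
 [ 0.      0.      0.      1.    ]]
[[-0.3097  0.8852  0.3471  0.4609]
 [ 0.9472  0.2551  0.1944 -0.3199]
 [ 0.0835  0.389  -0.9175  0.4335]
 [ 0.      0.      0.      1.    ]]
```

View pics/w31.png

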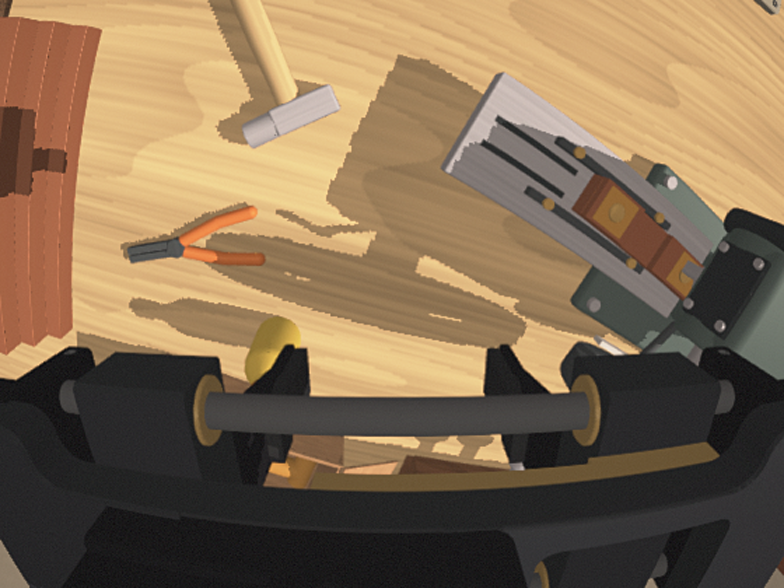

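```bash
python3 -m inch '[{"translation":[2,0.5,5],"spin":0},{"translation":[2,0.5,5],"spin":0},{"translation":[3,0,5],"spin":0},{"translation":[1.5,0,1],"spin":0},{"translation":[0,0,0],"spin":0}]';python3 - <<'E'
from h import *
T=toolT();print(T[:3,3]);np.save("w32T.npy",T)
C=T@np.array(optics.camera_model("wrist")["tool_from_camera"]);print(C[:3,3])
im=crop("wrist",0,0,560,420,1.4,"pics/w32.png");cv2.imwrite("pics/w32raw.png",im[:,:,::-1])
E
```

```text
time: 40.35
ee_pos: [0.7074, -0.2179, 0.2083]
eef_rot: [-0.063, 0.661, 0.132, 0.736]
ft_force: [0.1, 0.5, 0.3]
width: 0.07
[ 0.7074 -0.2179  0.2083]
[ 0.6199 -0.2565  0.368 ]
```

View pics/w32.png

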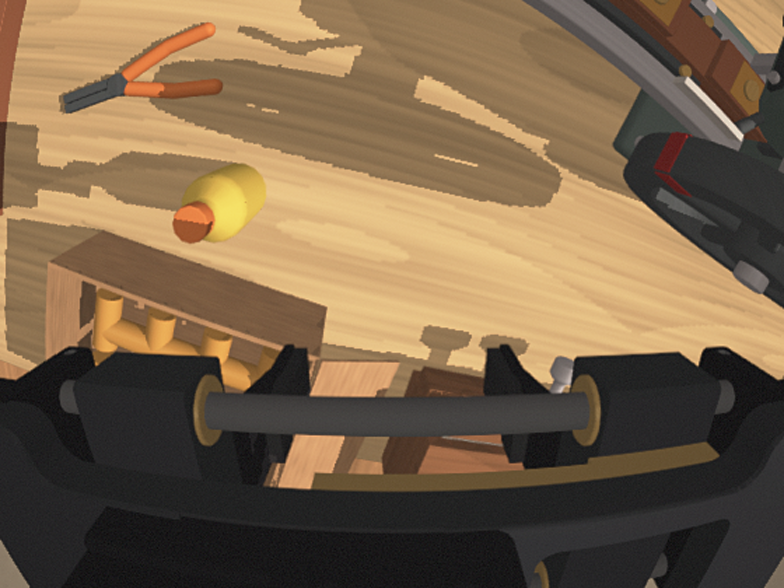

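```bash
python3 - <<'E'
from h import *
im=cv2.imread("pics/w32raw.png")[:,:,::-1]
crop("wrist",430,60,560,158,6,"pics/w32c.png",im)
E
```

```text
(no output)
```

View pics/w32c.png

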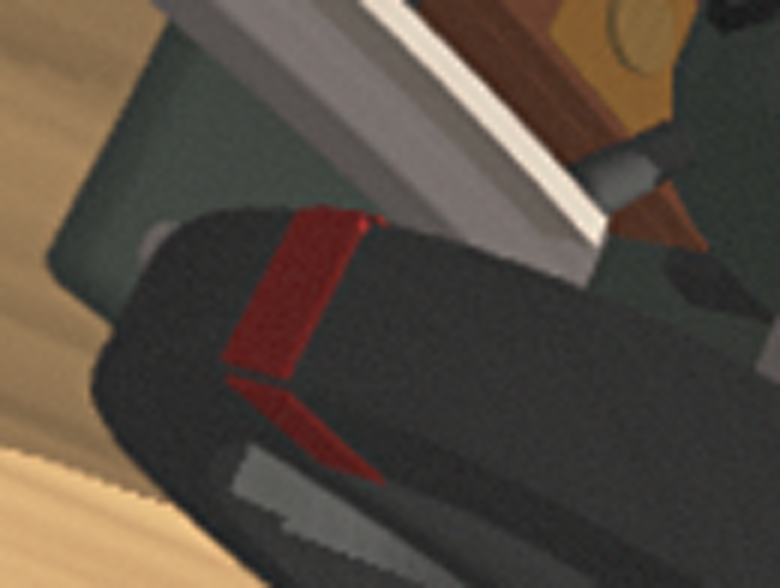

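```bash
python3 - <<'E'
from h import *
T=np.load("w32T.npy")
def onw(c,lat):
    o,d=ray("wrist",(430+(c[0]+.5)/6-.5,60+(c[1]+.5)/6-.5),T); t=(lat-o[:2]@LT)/(d[:2]@LT);p=o+t*d
    f=p[:2]@AX-HUBF;h=p[2]-.178;return np.round([f,h,np.degrees(np.arctan2(h,-f)),np.hypot(f,h)],4)
for c in [(222,360),(290,378),(256,369),(358,472),(308,430)]: print(c,onw(c,.6063))
for c in [(302,208),(366,213),(334,210)]: print(c,onw(c,.5823))
# rim silhouettes/hub: inner rim & bar
for c in [(600,225),(605,245),(588,285),(360,0)]: print("bar",c,onw(c,.561))
E
```

```text
(222, 360) [-0.1062  0.0006  0.2989  0.1062]
(290, 378) [-0.106   0.0136  7.3297  0.1069]
(256, 369) [-0.1061  0.0072  3.8884  0.1063]
(358, 472) [-0.0822  0.0029  2.0014  0.0822]
(308, 430) [-0.0913  0.002   1.2327  0.0914]
(302, 208) [-0.1014 -0.0062 -3.5045  0.1016]
(366, 213) [-0.1023  0.0071  3.9942  0.1026]
(334, 210) [-0.102   0.0007  0.4046  0.102 ]
bar (600, 225) [-0.0711  0.0101  8.0995  0.0718]
bar (605, 245) [-0.0663  0.0074  6.4002  0.0668]
bar (588, 285) [-0.0549 -0.0045 -4.6731  0.0551]
bar (360, 0) [-0.1147  0.005   2.4996  0.1148]
```

```bash
python3 - <<'E'
from h import *
T=np.load("w31T.npy")
for c in [(575,207),(611,173),(617,213)]: print(c,pr(*c,.09,T))
im=cv2.imread("pics/w31raw.png")[:,:,::-1]; crop("wrist",390,90,560,217,4.7,"pics/w31c.png",im)
s=r.read_state();print(s['time'],s['ft_force'])
E
```

```text
(575, 207) [-0.1739 -0.0173]
(611, 173) [-0.1604  0.0254]
(617, 213) [-0.1343  0.0001]
40.4 [-1.0643  0.3673  0.9005]
```

View pics/w31c.png

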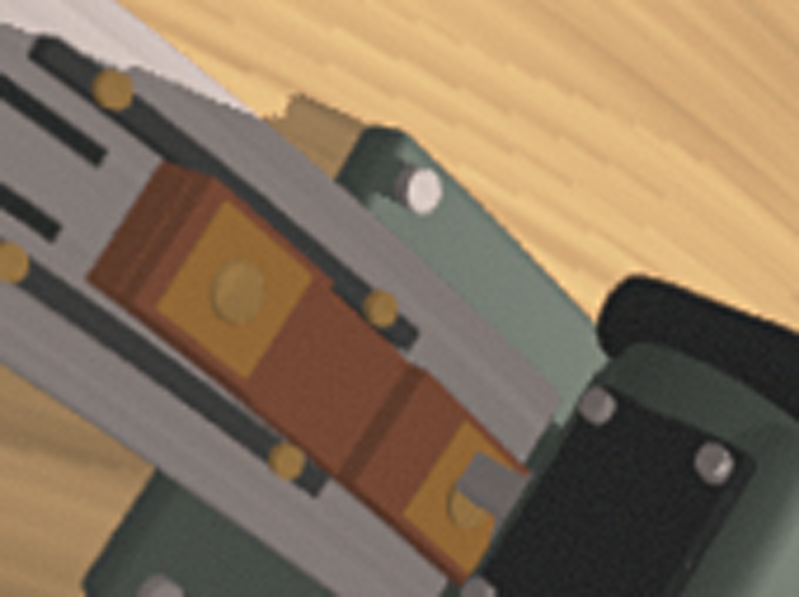

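```bash
python3 -c "
from h import *
print(r.read_state()['ft_force']); print(close_job())"
```

```text
[-1.0643  0.3673  0.9005]
the job is handed in; nothing more can be done
None
```

The job is handed in at about 40.4 s. The rail is against the depth stop, and the flywheel has been turned one revolution with its red mark back at the pointer, to within 1–2°. The gripper is open and clear of everything.

- **Rail:** I pushed it along its guide until it stopped firmly. The push rose to about 12 N, and a second push along its centre line stopped at the same place. It slid about 62 mm.
- **Flywheel:** I turned it in five rim grips, top towards the feed side. It slipped or turned about 27° less than I had reckoned from the hand's motion, so I set the last pull from pictures of the red mark.
- **Red mark:** the two cameras disagree slightly. The scene camera puts the mark about 0.3° above the pointer. The wrist camera gives 0.4° to 3.9° above, depending on which part of the mark I measured. A circle fit to the rim was too noisy to settle it, so I left the wheel there.
- **Stud and rail at the end:** in the last close picture the front stud looks set level like the rear one, with the ram clear above it. This is by eye; I did not measure the depth. The rear stud reads 3 mm further in than before the stroke, close to the 2 mm camera calibration error, so the rail appears not to have moved.
- **Fingertips:** they reached about 24 mm less far than stated. My first push therefore passed over the rail without touching it, and I corrected for this by feel. While I was finding the height, the closed fingertips came down to about the bare feed table, with no clear force.
- **Other things on the bench:** I did not touch them. The last views show the hammer, pliers and glue lying or standing as expected; I did not recheck the square, the finished rail or the dish.

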